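Feed spacer plates from the magazine and clamp them to the click

TASK

Open the half-closed clamp of the fixture by turning its orange torque handle anticlockwise, then load every spacer plate that is in the magazine into the fixture, one lying flat to a pocket (a pocket may already hold one): push the bottom plate out from under the stack with the feed slide, never lifting plates out over the top, and draw the slide fully back so that the rest drop. Only once all of them are in, turn the handle clockwise until the clamp is tight and the handle clicks over, stop at once and let it go. Leave the feed slide fully back and everything else on the bench where it is.

Things in the scene. Friction and masses are not known exactly. Their poses are not given: they have to be found in the camera images.
- magazine: fixed gravity-fed plate magazine, open on top; origin on the work surface under the middle of the stack, +x = feed direction, in which the bottom plate comes out; z up. Black side walls and aluminium corner strips up to z = 84 mm enclose x -37..+37, y -25..+25 mm; inner floor at z = 20 mm; outside of the strips at x = 42 mm. Black base x -180..+42, y -35..+35 mm
- apron (a point): point where the centre of a fully fed plate's underside comes to rest: 84 mm from the stack's middle, on the magazine's flat blue apron, axes as the magazine. The apron is level with the inner floor (z = 20 mm), reaches from 42 to 165 mm from the stack's middle, is 150 mm wide and has no rim. A 17 mm high slot under the front strips lets out the bottom plate alone
- feed_slide (a joint): travel of the brass feed slide along the magazine's +x, in m: 0 = fully back, 0.091 = fully forward (stop; the bottom plate then lies on the apron, clear of the strips). About 2 N of friction, more under the stack; it stays where it is left. Its blade, 10 mm thick, holds up the rest of the stack until it is drawn fully back and they drop to the floor
- slide_grip (a point): point in the middle of the red upright handle block of the feed slide, 70 mm above the work surface; the block is 20 mm long along the feed direction and 22 mm across, its top at 80 mm; with the slide back it is 160 mm behind the middle of the stack
- plate1: copper-coloured spacer plate 70 x 46 x 14 mm (x, y, z) with two dark grooves along x, about 130 g; origin at the centre of its underside. At the start at the bottom of the stack in the magazine, x along the feed direction
- plate2: copper-coloured spacer plate 70 x 46 x 14 mm (x, y, z) with two dark grooves along x, about 130 g; origin at the centre of its underside. At the start second in the stack
- plate3: copper-coloured spacer plate 70 x 46 x 14 mm (x, y, z) with two dark grooves along x, about 130 g; origin at the centre of its underside. Not always there; if so, third (top) in the stack at the start
- plate4: copper-coloured spacer plate 70 x 46 x 14 mm (x, y, z) with two dark grooves along x, about 130 g; origin at the centre of its underside. Not always there; if so, it lies already in pocket2 at the start
- fixture: fixed grey clamping fixture, base x -45..+130, y -176..+176 mm, 12 mm thick; origin on the work surface under the middle of the row; four black-floored pockets in a row along y; z up. A blue clamp bar (330 x 14 mm, z 17 to 30 mm) on the +x side moves towards -x as the screw turns: its face is 62 mm from the row's centre line at screw 0, 35 mm nearer per rad, 20 mm at the end
- pocket1 (a point): centre of the floor of a pocket, 12 mm above the work surface, axes as the fixture. The pocket is 54 mm in x and 78 mm in y with rims 4 mm high and 4 mm wide: a plate lies in it with its length along y (either way round)
- pocket2 (a point): centre of the floor of a pocket, 12 mm above the work surface, axes as the fixture. The pocket is 54 mm in x and 78 mm in y with rims 4 mm high and 4 mm wide: a plate lies in it with its length along y (either way round)
- pocket3 (a point): centre of the floor of a pocket, 12 mm above the work surface, axes as the fixture. The pocket is 54 mm in x and 78 mm in y with rims 4 mm high and 4 mm wide: a plate lies in it with its length along y (either way round)
- pocket4 (a point): centre of the floor of a pocket, 12 mm above the work surface, axes as the fixture. The pocket is 54 mm in x and 78 mm in y with rims 4 mm high and 4 mm wide: a plate lies in it with its length along y (either way round)
- clamp_screw (a joint): turn of the clamp screw in rad, clockwise from above positive; 0 = clamp wide open (stop), starts between 0.75 and 1.0 (half closed: no room for fingers beside a plate), 1.2 = tight (solid stop). Turns with about 0.25 N m of friction and stays where it is left. Its upright axis is at x = 100 mm, y = 0 of the fixture, on a black housing 46 mm high
- torque_handle (a joint): break-over angle of the torque handle on the screw, rad: 0 until the torque reaches 1.2 N m (about 10 N at the grip point), when it clicks over: the torque then falls away (0.8 N m at 0.2 rad, 0.4 at 0.3) while this angle grows, up to a stop at 0.36; more than about 0.1 is a clear click, 0.3 is much too far. It springs back to 0 when let go
- handle_grip (a point): grip point of the torque handle: a level bar whose orange grip, 26 mm in diameter, runs from 70 to 155 mm from the screw axis; this point is on the bar's centre line, 115 mm from the screw axis and 60 mm above the work surface. x points outwards along the handle, z up; at screw 0 the handle points 50 degrees anticlockwise from the fixture's +x, and it turns with screw and break-over angle
- handset: white handheld keypad 140 x 55 x 26 mm lying flat, bystander, origin under its centre
- lens_tube: black lens tube standing, 42 mm diameter, 55 mm high, bystander, origin under its centre
- fibre_spool: yellow ring spool 120 mm outside, 90 mm inside, 18 mm high, bystander, origin under its centre
- swab_box: cardboard box 75 x 110 x 40 mm, bystander, origin under its centre
- post_mount: steel post 82 mm high on a black foot 60 x 50 mm, bystander, origin under the foot
- driver: screwdriver lying on the table, bystander, origin under it
Mind the look-alikes: they are no part of the job. Leave any white look-alike of the plate2 alone. What is shaped like the plate4 but blue is not meant.

How it is judged:
By the outcome, as a careful person would: the job done as asked, in the order asked, and still so for the second after the job is handed in, with the robot touching nothing.
Of plate3, plate4 only 1 to 2 are there at a start; the rules pass over those that are not, and their reading is None.
At some moment in a run one of plate1, plate2, plate3, plate4 may be knocked a few centimetres aside while the robot is not near it.
Once in a run the grip may slacken for a moment while it holds something.
It also fails if it takes over 210 s, if anything falls off the work surface, if the arm or the gripper's body presses on something with over 40 N, if the wrist force passes 120 N, or if a joint passes its speed limit or range.

ROBOT

A 6-joint arm with a two-finger parallel gripper is mounted at the origin on the work surface. World frame = base frame: x ahead of the robot, y to its left, z up, the work surface at z = 0. Lengths are in m, angles in rad, forces in N, time in s.
With the tool pointing down it reaches from about 0.35 to 0.8 m from the base axis. Payload 7.3 kg.
Tool frame: the origin (TCP) lies at the very end of the fingers, on their centre line; the grasp point (between the pads) lies behind it (robot.tcp_to_grasp is the x of the grasp point in the tool frame, in m); x points along the fingers, y is the direction in which the jaws open and shut, and the axes are right-handed (so a half turn about x gives the same grasp; the last joint's range is limited). The gripper opens to 85 mm and grips with 20 to 120 N. Pads are 22 mm wide; open, the fingers measure 114 mm over their backs; the gripper's body (76 mm by 85 mm) begins 54 mm behind the grasp point. The pads swing forward as they close: fully open they stand 13 mm farther back than shut.
Start: joints at [-1.478, 0.342, 1.524, -0, 1.275, -0.146], TCP at [0.124, -0.51, 0.231] pointing down, gripper open.
Joint ranges: [-2.53, 2.53], [-0.77, 2.02], [0.04, 2.7], [-1, 4.14], [0.28, 2.66], [-3.11, 3.11]. Speed limits (rad/s): [2.57, 2.57, 3.14, 3.14, 3.14, 3.14].

INTERFACE

Orientations are given as a unit quaternion [w, x, y, z].
In Python, from plant import robot gives the robot as it stands.
- The arm moves only by the shell command python3 -m pendant 'ROWS' [OPENING] [FORCE]. ROWS is JSON, a list of rows, each a list of 4 numbers: the shift along the tool's x, y, z in m, then the turn about the tool's x in rad. A call has 1 to 20 rows; each row shifts and turns the pose as measured when the row begins, along the tool's axes as they then stand; what a row does not reach is not made up. A row lasts 1/8 s, in which the tool goes at most 62.5 mm and 10.7 degrees, less where a joint would pass 70% of its speed; a pose out of reach is approached as far as the arm can. A call is refused whole if a number of a shift passes 0.0625 or a number of a turn 0.188, either way. A call with a gripper value outside its range is refused whole. OPENING is the opening, from 0 (shut) to 1 (fully open), set as the call begins (- or left out, the last holds). The fingers move at their own pace and stop on an object; FORCE is the grip in N (left out, the last holds). Time passes only in rows, so rows that do not move let the fingers close. It gives the time, the measured TCP pose, the force and the opening at its end, in the units of the state.
- robot.get_obs(): the state, without advancing time (a new reading comes with each control period).
- robot.grab_frame(name): name is "scene" or "top" or "wrist"; returns (picture, depth): 420x560x3 uint8, red, green, blue; 420x560 float32, m along the optical axis (not along the pixel's ray), 0 where there is no reading.
- robot.camera_model(name): a dict with "fov_y" (degrees; the focal length in pixels is half the picture's height over the tangent of half this angle, whatever the lens; pixels are square), "cx", "cy" (the principal point, pixels), "world_from_camera" (4x4, takes a point from camera to world coordinates). Camera axes: x right, y down, z forward; pixel columns grow to the right and rows downward; lengths in m; the calibration is good to about 2 mm. A picture is of the moment at which its call begins: read the wrist's pose just before it. camera_model takes no time and is no camera call; for the wrist camera it gives the pose at the moment of the call.
- robot.job_done(): hands the job in, once; it reports no verdict.
Trained networks look in the newest picture that a camera, given by its name, has taken for a name from the list of things; names that differ only in an ending like _2 or _b are one class to them, and where a whole thing is asked for, a point or a joint stands for the part that bears it (a point fixed in the world has none). Each returns a list of dicts, best first, with "conf" (0 to 1); they miss things now and then, are a little off and sometimes report something else, mostly with a low value. They report only what shows in the picture. A call takes as long as a camera call. They do not tell look-alikes from the thing itself.
- robot.silhouettes(camera, thing): "pixels" (420x560 bool, what is visible of it) and "at" ([column, row] in pixels, amid what is visible of it).
The state is a dict: "t": time; "joint_positions": joint angles; "joint_velocities": joint speeds; "joint_efforts": joint torques, N m; "tool_pos": TCP position; "orientation": TCP orientation; "wrist_force": force on the tool from outside, world axes, zero at the start; "ft_torque": the same for the moment, N m; "finger_gap": finger opening in m.
Only numpy, scipy, OpenCV 4.12 (cv2) and the standard library are available. Lean on these libraries where they do the work, as an engineer would, in place of code of your own. Each camera call takes 0.05 s, during which the arm holds its last target. There are 200 camera calls.

## Working session

There is one attempt and no reset: what is moved stays moved. The work goes in short steps, Python scripts to look and compute and a shell command to move; the robot and the scene stay as the last step left them, time stands still between calls to the robot, and variables do not carry over. Pictures are saved under pics/ and viewed, about 12 in all and at most 16, crops included, and the job is handed in when it is done.

```bash
ls; mkdir -p pics; cat > h.py <<'E'
import numpy as np, cv2
from plant import robot
def save(name,fn,crop=None,scale=1):
    im,d=robot.grab_frame(name); M=robot.camera_model(name)
    o=im if crop is None else im[crop[1]:crop[3],crop[0]:crop[2]]
    if scale!=1:o=cv2.resize(o,None,fx=scale,fy=scale,interpolation=cv2.INTER_CUBIC)
    cv2.imwrite('pics/'+fn,o[:,:,::-1]); np.savez('pics/'+fn+'.npz',im=im,d=d,W=M['world_from_camera'],f=210/np.tan(np.radians(M['fov_y']/2)),c=[M['cx'],M['cy']])
    return im,d
def cloud(fn):
    z=np.load('pics/'+fn+'.npz'); d=z['d']; v,u=np.mgrid[0:420,0:560]
    P=np.stack([(u-z['c'][0])/z['f']*d,(v-z['c'][1])/z['f']*d,d],-1)
    W=z['W']; Q=P@W[:3,:3].T+W[:3,3]; Q[d==0]=np.nan
    return Q,z['im']
def proj(fn,p):
    z=np.load('pics/'+fn+'.npz');W=z['W'];q=(np.asarray(p)-W[:3,3])@W[:3,:3]
    return q[...,:2]/q[...,2:]*z['f']+z['c']
def quatR(q):
    from scipy.spatial.transform import Rotation as R
    return R.from_quat([q[1],q[2],q[3],q[0]]).as_matrix()
def st():
    o=robot.get_obs();R=quatR(o['orientation'])
    print('t',round(o['t'],2),'tcp',np.round(o['tool_pos'],4),'gap',round(float(o['finger_gap']),4),'F',np.round(o['wrist_force'],1),'T',np.round(o['ft_torque'],2));print('R',np.round(R,3).tolist());return o,R
E
python3 - <<'E'
from h import *
st();print(robot.tcp_to_grasp)
for n in('top','scene'):
    save(n,n+'0.png'); M=robot.camera_model(n);print(n,np.round(M['world_from_camera'],3).tolist(),M['fov_y'])
E
```

```text
pics
t 0.0 tcp [ 0.1241 -0.5097  0.2306] gap 0.0852 F [-0.3 -0.3  0.1] T [ 0.03 -0.01  0.03]
R [[-0.0, 0.237, -0.972], [0.002, -0.972, -0.237], [-1.0, -0.002, -0.0]]
-0.0187
top [[0.03, -0.995, 0.095, 0.419], [-1.0, -0.03, -0.003, -0.023], [0.006, -0.095, -0.995, 1.503], [0.0, 0.0, 0.0, 1.0]] 43.32102351312596
scene [[0.663, 0.438, -0.606, 1.161], [0.748, -0.395, 0.533, -0.539], [-0.006, -0.807, -0.59, 0.693], [0.0, 0.0, 0.0, 1.0]] 52.44727444965371
```

View pics/top0.png

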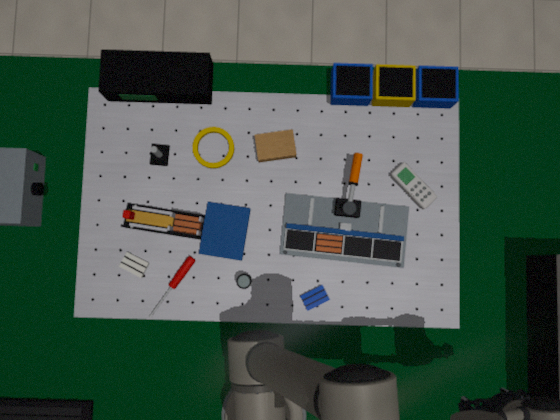

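View pics/scene0.png

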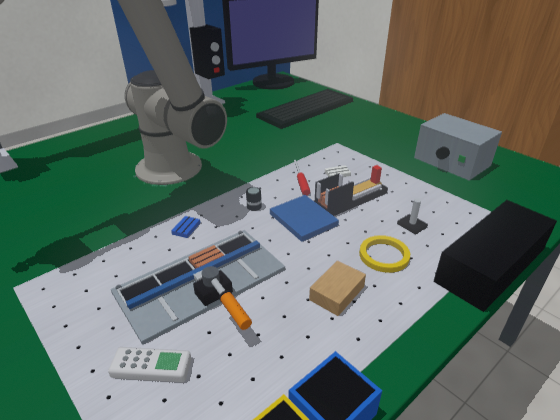

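```bash
python3 - <<'E'
from h import *
Q,im=cloud('top0.png')
hsv=cv2.cvtColor(im,cv2.COLOR_RGB2HSV)
def rep(n,m):
    p=Q[m];p=p[~np.isnan(p[:,0])]
    r=cv2.minAreaRect((p[:,:2]*1000).astype(np.float32))
    print(n,len(p),'rect mm',np.round(r[0],1),np.round(r[1],1),round(r[2],1),'z',np.round(np.nanpercentile(p[:,2],[5,50,95]),4))
def box(a,b,c,d):
    m=np.zeros(im.shape[:2],bool);m[b:d,a:c]=1;return m
H,S,V=hsv[...,0],hsv[...,1],hsv[...,2]
def big(m):
    n,l,s,_=cv2.connectedComponentsWithStats(m.astype(np.uint8));return l==1+np.argmax(s[1:,4])
rep('apron',big(box(195,195,260,270)&(H>95)&(H<125)&(S>100)))
rep('bar',big(box(275,190,415,270)&(H>95)&(H<125)&(S>150)))
rep('red',big(box(115,200,140,230)&((H<8)|(H>172))&(S>150)))
rep('handle',big(box(340,145,370,190)&(H>5)&(H<20)&(S>150)))
cop=(H>3)&(H<17)&(S>90)&(S<230)
rep('stack',big(box(165,205,205,240)&cop)); rep('plate4',big(box(312,230,346,258)&cop))
f=box(275,185,415,270)&(Q[...,2]>.006)&(Q[...,2]<.05)
rep('fixture',big(f))
for n in('magazine','fixture','torque_handle','plate1','feed_slide'):
    for r in robot.silhouettes('top',n)[:6]:
        print(n,round(r['conf'],2),np.round(r['at']),r['pixels'].sum()); 
        if r['conf']>.4: rep('  ',r['pixels'])
E
```

```text
apron 2294 rect mm [501.  128.3] [125.4 148.1] 83.5 z [0.0141 0.0194 0.0248]
bar 509 rect mm [ 507.  -211.4] [326.3  13. ] 85.2 z [0.0232 0.0293 0.0346]
red 84 rect mm [535.5 391.1] [25.6 20.7] 81.4 z [0.039  0.0754 0.0832]
handle 253 rect mm [ 680.3 -235.9] [31.6 83.6] 81.4 z [0.0643 0.0702 0.076 ]
stack 469 rect mm [514.2 231.9] [78.8 53. ] 82.6 z [0.0323 0.047  0.0552]
plate4 456 rect mm [ 474.6 -167.9] [73.7 49.7] 86.0 z [0.0113 0.025  0.0301]
fixture 7235 rect mm [ 516.8 -212.7] [361.4 181.6] 85.1 z [0.0075 0.013  0.0326]
magazine 0.59 [209. 222.] 3939
   3930 rect mm [518.1 241.2] [353.9 152.1] 82.3 z [0.0142 0.021  0.079 ]
magazine 0.19 [244. 281.] 214
fixture 0.62 [158. 156.] 440
   440 rect mm [715.8 325.1] [58.  68.1] 89.2 z [-0.0009  0.0117  0.0807]
fixture 0.5 [182. 273.] 307
   307 rect mm [381.4 244.9] [ 27.6 103.1] 58.7 z [0.0155 0.0225 0.029 ]
torque_handle 0.77 [356. 172.] 321
   320 rect mm [ 658.3 -226.6] [ 22.4 132.5] 80.7 z [0.0623 0.0691 0.0753]
torque_handle 0.73 [183. 272.] 319
   319 rect mm [382.  245.9] [ 29.5 103.5] 55.8 z [0.0136 0.0223 0.029 ]
plate1 0.91 [314. 297.] 414
   412 rect mm [ 322. -131.] [49.8 68.8] 25.6 z [0.0065 0.0136 0.019 ]
plate1 0.81 [133. 264.] 463
   461 rect mm [399.6 382.2] [79.2 50.8] 64.1 z [0.0028 0.013  0.0184]
plate1 0.71 [327. 244.] 368
   365 rect mm [ 474.8 -166.3] [69.9 42.5] 88.3 z [0.0204 0.0254 0.0304]
plate1 0.58 [189. 225.] 373
   371 rect mm [515.5 229.4] [68.1 44.6] 81.7 z [0.042  0.0471 0.0527]
feed_slide 0.71 [146. 218.] 576
   575 rect mm [528.4 334.8] [130.5  32.7] 82.7 z [0.024  0.0307 0.0792]
feed_slide 0.34 [183. 274.] 394
feed_slide 0.31 [207. 224.] 4027
```

```bash
python3 -m pendant '[[0,-0.011,-0.051,0],[0,-0.011,-0.051,0],[0,-0.011,-0.051,0],[0,-0.011,-0.051,0],[0,-0.011,-0.051,0],[0,-0.011,-0.051,0],[0,-0.011,-0.051,0],[0,-0.011,-0.051,0],[0,-0.011,-0.051,0],[0,-0.011,-0.051,0],[0,-0.011,-0.051,0],[0,-0.011,-0.051,0],[0,0,0,0.137],[0,0,0,0.137],[0,0,0,0.137]]' 1; cat >> h.py <<'E'
def go(target,yaw=None):
    """print remaining shift in tool axes to target TCP (m); yaw: wanted heading of tool y in deg (mod 180)"""
    o,R=st(); d=R.T@(np.asarray(target)-o['tool_pos'])
    s='shift '+str(np.round(d,4))
    if yaw is not None:
        c=np.degrees(np.arctan2(R[1,1],R[0,1])); e=(yaw-c+90)%180-90; s+=' turn(rad) %.3f (after=%.1f deg)'%(-np.radians(e),c)
    print(s)
E
python3 - <<'E'
from h import *
go([.687,-.237,.231],80.2); print(robot.get_obs()['joint_positions'])
save('wrist','w1.png'); M=robot.camera_model('wrist')
E
```

```text
t: 2.22
tool_pos: [0.7064, -0.2285, 0.2261]
orientation: [0.066, -0.703, 0.066, 0.705]
wrist_force: [-0.4, -0.2, -0.6]
finger_gap: 0.0854
t 2.23 tcp [ 0.7064 -0.2285  0.2261] gap 0.0854 F [-0.4 -0.2 -0.6] T [ 0.06 -0.02  0.05]
R [[-0.003, -0.185, -0.983], [-0.0, -0.983, 0.185], [-1.0, 0.001, 0.003]]
shift [-0.0049  0.0119  0.0175] turn(rad) -0.015 (after=-100.7 deg)
[-4.15326549e-01  7.88624035e-01  7.65346541e-01 -1.49948074e-03
  1.59047237e+00  1.34185613e+00]
```

View pics/w1.png

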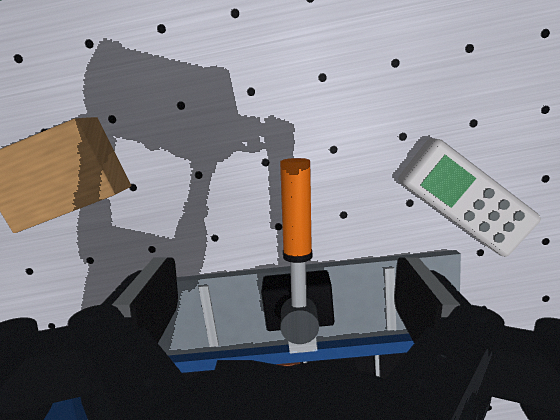

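```bash
cat >> h.py <<'E'
def line(fn,lo,hi,box,smin=150):
    Q,im=cloud(fn);hsv=cv2.cvtColor(im,cv2.COLOR_RGB2HSV);m=cv2.inRange(hsv,(lo,smin,60),(hi,255,255))>0
    b=np.zeros_like(m);b[box[1]:box[3],box[0]:box[2]]=1;p=Q[m&b];p=p[~np.isnan(p[:,0])]
    r=cv2.minAreaRect((p[:,:2]*1000).astype(np.float32));print(fn,len(p),'rect',np.round(r[0],1),np.round(r[1],1),round(r[2],1),'z',np.round(np.percentile(p[:,2],[2,50,98]),4));return p
E
python3 - <<'E'
from h import *
p=line('w1.png',5,20,(270,150,330,270))
q=p[p[:,2]>np.percentile(p[:,2],60)]; l=cv2.fitLine((q[:,:2]).astype(np.float32),cv2.DIST_L2,0,.01,.01).ravel();print('crest',l,np.degrees(np.arctan2(l[1],l[0])))
p=line('w1.png',95,125,(170,335,420,380))
Q,im=cloud('w1.png')
g=Q[310:342,285:315].reshape(-1,3);g=g[g[:,2]>.05];print('boss',np.round(np.nanmean(g,0),4),len(g))
e=Q[262:380,250:420:20];
E
```

```text
w1.png 2737 rect [ 684.7 -235.3] [25.4 83.5] 80.9 z [0.0631 0.0712 0.0739]
crest [ 0.9874881  -0.15769371  0.68592787 -0.23537832] -9.073055
w1.png 3269 rect [ 607.7 -205.1] [268.5 240.1] 85.1 z [0.0183 0.0298 0.0315]
boss [ 0.5743 -0.2178  0.0719] 938
```

```bash
python3 -m pendant '[[0.005,0.011,0.017,-0.03],[0,0,0,0],[0.04,0,0,0],[0.04,0,0,0],[0.04,0,0,0],[0.04,0,0,0],[0.03,0,0,0],[0,0,0,0]]' 1 20 && python3 -c "
from h import *
go([.6876,-.2358,.035],80.9)"
```

```text
t: 3.28
tool_pos: [0.6919, -0.2355, 0.0277]
orientation: [-0.053, 0.706, -0.054, -0.704]
wrist_force: [0.8, 0.7, -0.5]
finger_gap: 0.0854
t 3.27 tcp [ 0.6919 -0.2355  0.0277] gap 0.0854 F [ 0.8  0.7 -0.5] T [-0.04 -0.02 -0.02]
R [[0.003, -0.151, -0.989], [-0.001, -0.989, 0.151], [-1.0, 0.001, -0.003]]
shift [-0.0074  0.001   0.0042] turn(rad) 0.008 (after=-98.7 deg)
```

```bash
python3 -m pendant '[[-0.007,0.001,0.004,0],[0,0,0,0],[0,0,0,0]]' 0.42 20 && python3 -m pendant '[[0,-0.017,0.0013,-0.15],[0,-0.0175,0.0013,-0.15],[0,-0.0175,0.0013,-0.15],[0,-0.0175,0.0013,-0.15],[0,-0.0175,0.0013,-0.15],[0,0,0,0]]' && python3 -c "
from h import *
o,R=st();d=o['tool_pos'][:2]-np.array([.5743,-.2178]);print(np.hypot(*d),np.degrees(np.arctan2(d[1],d[0])),np.degrees(np.arctan2(-R[1,2],-R[0,2])))"
```

```text
t: 3.65
tool_pos: [0.6903, -0.2368, 0.0404]
orientation: [-0.052, 0.709, -0.054, -0.701]
wrist_force: [-0.2, -0.4, 0.3]
finger_gap: 0.0359
t: 4.4
tool_pos: [0.6736, -0.1565, 0.0457]
orientation: [0.222, 0.68, 0.209, -0.667]
wrist_force: [-0.4, 0.5, 0.3]
finger_gap: 0.036
t 4.4 tcp [ 0.6736 -0.1565  0.0457] gap 0.036 F [-0.4  0.5  0.3] T [-0.02 -0.01 -0.03]
R [[0.023, 0.581, -0.814], [-0.012, -0.814, -0.581], [-1.0, 0.023, -0.011]]
0.11673657656386731 31.697516248055123 35.5389964470031
```

```bash
python3 -m pendant '[[0.008,-0.014,0.001,-0.06],[0,-0.013,0.001,-0.08],[0,0,0,0]]' && python3 -m pendant '[[0,-0.005,0.0003,-0.04],[0,0,0,0]]' && python3 -m pendant '[[0,-0.004,0.0003,-0.04],[0,0,0,0]]' && python3 -c "
from h import *
o,R=st();d=o['tool_pos'][:2]-np.array([.5743,-.2178]);print(np.hypot(*d),np.degrees(np.arctan2(d[1],d[0])),np.degrees(np.arctan2(-R[1,2],-R[0,2])))"
```

```text
t: 4.78
tool_pos: [0.6592, -0.1391, 0.0401]
orientation: [0.269, 0.666, 0.25, -0.649]
wrist_force: [-0.1, 1.0, -0.0]
finger_gap: 0.0358
t: 5.03
tool_pos: [0.6566, -0.1369, 0.0406]
orientation: [0.282, 0.661, 0.262, -0.644]
wrist_force: [0.4, 0.2, -0.1]
finger_gap: 0.0359
t: 5.28
tool_pos: [0.6539, -0.1347, 0.0407]
orientation: [0.296, 0.655, 0.275, -0.638]
wrist_force: [0.7, -0.1, -0.7]
finger_gap: 0.0358
t 5.28 tcp [ 0.6539 -0.1347  0.0407] gap 0.0358 F [ 0.7 -0.1 -0.7] T [0.04 0.04 0.01]
R [[0.034, 0.738, -0.674], [-0.017, -0.674, -0.739], [-0.999, 0.037, -0.01]]
0.11502235424413916 46.227165051367734 47.61544051497294
```

```bash
python3 -m pendant '[[0,-0.003,0.0003,0]]' && python3 -m pendant '[[0,-0.003,0,0],[0,0,0,0]]' && python3 - <<'E'
from h import *
o,R=st();d=o['tool_pos'][:2]-np.array([.5743,-.2178]);print(np.hypot(*d),np.degrees(np.arctan2(d[1],d[0])),np.degrees(np.arctan2(-R[1,2],-R[0,2])))
im,d=save('top','top1.png')
im2,_=save('scene','scene1.png')
a=cv2.resize(im[130:280,260:430],None,fx=3,fy=3);b=cv2.resize(im2[180:360,100:340],None,fx=2,fy=2)
h=max(a.shape[0],b.shape[0]);a=cv2.copyMakeBorder(a,0,h-a.shape[0],0,0,0);b=cv2.copyMakeBorder(b,0,h-b.shape[0],0,0,0)
cv2.imwrite('pics/c1.png',np.hstack([a,b])[:,:800,::-1])
p=line('top1.png',95,125,(275,190,415,270))
E
```

```text
t: 5.4
tool_pos: [0.652, -0.1331, 0.0407]
orientation: [0.296, 0.656, 0.274, -0.638]
wrist_force: [2.5, -0.4, -0.6]
finger_gap: 0.0359
t: 5.65
tool_pos: [0.6502, -0.131, 0.0409]
orientation: [0.296, 0.656, 0.274, -0.637]
wrist_force: [2.0, -1.4, -0.5]
finger_gap: 0.0358
t 5.65 tcp [ 0.6502 -0.131   0.0409] gap 0.0358 F [ 2.  -1.4 -0.5] T [-0.18 -0.36  0.02]
R [[0.037, 0.737, -0.674], [-0.018, -0.674, -0.738], [-0.999, 0.04, -0.012]]
0.11528878384024431 48.82932057143295 47.58435140270331
top1.png 278 rect [ 534. -287.] [179.4  12.8] 85.4 z [0.0213 0.0293 0.0357]
```

View pics/c1.png

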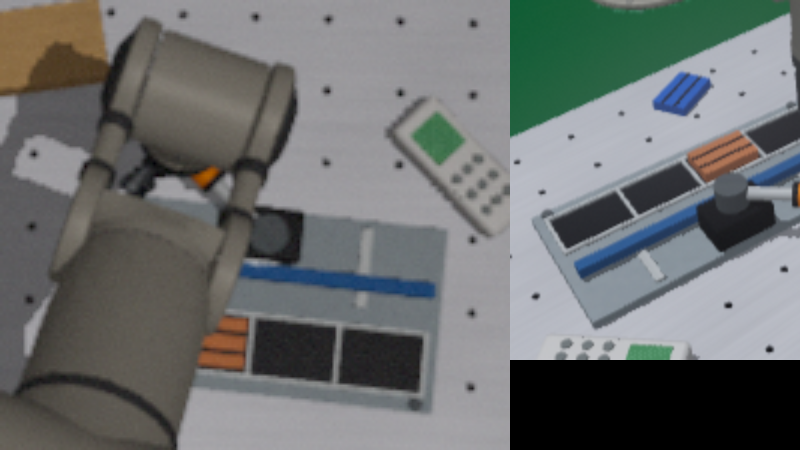

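```bash
for i in 1 2; do python3 -m pendant '[[0,-0.004,0,0],[0,0,0,0]]' | grep -E "pos|force"; done
```

```text
tool_pos: [0.6499, -0.1306, 0.0414]
wrist_force: [5.1, -3.3, -3.3]
tool_pos: [0.6499, -0.1308, 0.0418]
wrist_force: [5.1, -4.2, -2.7]
```

```bash
python3 -m pendant '[[0,0.006,0,0],[0,0,0,0],[0,0,0,0],[-0.03,0,0,0],[-0.05,0,0,0],[-0.05,0,0,0],[-0.05,0,0,0],[0,0,0,-0.15],[0,0,0,-0.15],[0,0,0,-0.15],[0,0,0,-0.15]]' 0.7 && python3 -c "
from h import *
go([.5353,.3895,.23],172.5);print(robot.get_obs()['joint_positions'])"
```

```text
t: 7.62
tool_pos: [0.6414, -0.1272, 0.2261]
orientation: [0.484, 0.535, 0.453, -0.524]
wrist_force: [0.4, -0.0, -0.0]
finger_gap: 0.0597
t 7.62 tcp [ 0.6414 -0.1272  0.2261] gap 0.0597 F [ 0.4 -0.  -0. ] T [ 0.03 -0.   -0.  ]
R [[0.04, 0.992, -0.122], [-0.022, -0.121, -0.992], [-0.999, 0.042, 0.017]]
shift [-0.0192 -0.1677 -0.4998] turn(rad) 0.009 (after=-7.0 deg)
[-0.30886334  0.56256816  1.18290786 -0.00858303  1.35140097 -0.18522937]
```

```bash
python3 -m pendant '[[-0.002,-0.017,-0.05,0],[-0.002,-0.017,-0.05,0],[-0.002,-0.017,-0.05,0],[-0.002,-0.017,-0.05,0],[-0.002,-0.017,-0.05,0],[-0.002,-0.017,-0.05,0],[-0.002,-0.017,-0.05,0],[-0.002,-0.017,-0.05,0],[-0.002,-0.017,-0.05,0],[-0.002,-0.017,-0.05,0],[0,0,0,0]]' 0.8 && python3 -c "
from h import *
go([.5353,.3895,.15],172.5);print(robot.get_obs()['joint_positions'])
save('wrist','w2.png')
p=line('w2.png',172,180,(0,0,560,420))
p=line('w2.png',0,6,(0,0,560,420))
"
```

```text
t: 9.0
tool_pos: [0.5237, 0.4063, 0.2294]
orientation: [0.482, 0.532, 0.456, -0.526]
wrist_force: [0.0, -0.6, -0.2]
finger_gap: 0.0682
t 9.0 tcp [0.5237 0.4063 0.2294] gap 0.0682 F [ 0.  -0.6 -0.2] T [-0.01 -0.02 -0.03]
R [[0.033, 0.992, -0.12], [-0.022, -0.119, -0.993], [-0.999, 0.035, 0.018]]
shift [0.08   0.0108 0.0139] turn(rad) 0.011 (after=-6.9 deg)
[ 0.56134056  0.59827511  1.11127966 -0.03620177  1.41620144  0.68673656]
w2.png 88 rect [483.5 308.2] [212.5  37.2] 51.5 z [0.0077 0.0522 0.0803]
w2.png 1449 rect [477.8 302. ] [228.9  35.9] 51.4 z [0.011  0.0461 0.0813]
```

View pics/w2.png

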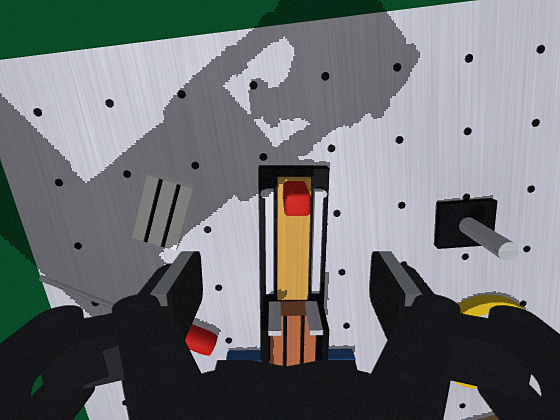

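```bash
python3 - <<'E'
from h import *
Q,im=cloud('w2.png');hsv=cv2.cvtColor(im,cv2.COLOR_RGB2HSV);m=((hsv[...,0]<6)|(hsv[...,0]>172))&(hsv[...,1]>150);m[:170]=0;m[225:]=0;m[:,:270]=0;m[:,320:]=0
m&=Q[...,2]>.074
p=Q[m];r=cv2.minAreaRect((p[:,:2]*1000).astype(np.float32));print(len(p),r,np.median(p[:,2]))
# stack top seen from wrist
m=(hsv[...,0]>3)&(hsv[...,0]<17)&(hsv[...,1]>90);m[:318]=0;m[:,:270]=0;m[:,320:]=0;print('stack z',np.nanmedian(Q[m][:,2]),m.sum())
c=np.array(r[0])/1000
go([c[0],c[1],.05],172.5)
E
```

```text
602 ((537.476806640625, 384.72552490234375), (20.166475296020508, 21.913679122924805), 83.07926940917969) 0.08006008978127929
stack z 0.04862628423515311 1528
t 9.05 tcp [0.5244 0.4044 0.2294] gap 0.0679 F [ 0.8  0.  -0.4] T [ 0.04 -0.   -0.06]
R [[0.033, 0.992, -0.122], [-0.023, -0.121, -0.992], [-0.999, 0.035, 0.019]]
shift [0.1801 0.009  0.0146] turn(rad) 0.009 (after=-7.0 deg)
```

```bash
python3 -m pendant '[[0,0.009,0.015,0],[0,0,0,0],[0.045,0,0,0],[0.045,0,0,0],[0.045,0,0,0],[0.04,0,0,0],[0,0,0,0]]' && python3 -c "
from h import *
go([.5375,.3847,.052],173.1)"
```

```text
t: 9.93
tool_pos: [0.5434, 0.3732, 0.0539]
orientation: [0.479, 0.537, 0.45, -0.528]
wrist_force: [-0.6, -0.1, 0.2]
finger_gap: 0.0687
t 9.93 tcp [0.5434 0.3732 0.0539] gap 0.0687 F [-0.6 -0.1  0.2] T [0.02 0.02 0.03]
R [[0.036, 0.99, -0.136], [-0.022, -0.135, -0.991], [-0.999, 0.039, 0.017]]
shift [ 0.0014 -0.0075 -0.0106] turn(rad) -0.015 (after=-7.8 deg)
```

```bash
python3 -m pendant '[[0.001,-0.007,-0.01,-0.01],[0,0,0,0]]' && python3 -m pendant '[[0,0,0,0],[0,0,0,0],[0,0,0,0],[0,0,0,0]]' 0 60 && python3 -c "
from h import *
go([.5375,.3847,.052],173.1)"
```

```text
t: 10.18
tool_pos: [0.5397, 0.3847, 0.0563]
orientation: [0.482, 0.537, 0.452, -0.524]
wrist_force: [0.3, 0.5, -0.2]
finger_gap: 0.068
t: 10.68
tool_pos: [0.5367, 0.3864, 0.0599]
orientation: [0.481, 0.536, 0.454, -0.525]
wrist_force: [8.6, -0.6, -6.7]
finger_gap: 0.0206
t 10.68 tcp [0.5367 0.3864 0.0599] gap 0.0206 F [ 8.6 -0.6 -6.7] T [ 0.08 -0.38 -0.05]
R [[0.037, 0.991, -0.126], [-0.018, -0.126, -0.992], [-0.999, 0.039, 0.013]]
shift [0.008  0.0007 0.0014] turn(rad) -0.006 (after=-7.2 deg)
```

```bash
python3 -m pendant '[[0,0,0,0],[0.008,0,0,0],[0.004,0,0,0],[0,0,0,0]]' 0.5 && python3 -m pendant '[[0,0,0,0],[0,0,0,0],[0,0,0,0],[0,0,0,0]]' 0 60 && python3 -c "
from h import *
go([.5375,.3847,.052],173.1)"
```

```text
t: 11.18
tool_pos: [0.5381, 0.386, 0.0473]
orientation: [0.481, 0.537, 0.454, -0.524]
wrist_force: [-0.6, -0.8, -1.0]
finger_gap: 0.0427
t: 11.68
tool_pos: [0.5371, 0.3861, 0.0476]
orientation: [0.48, 0.536, 0.454, -0.525]
wrist_force: [1.2, 0.7, 0.6]
finger_gap: 0.0212
t 11.68 tcp [0.5371 0.3861 0.0476] gap 0.0212 F [1.2 0.7 0.6] T [ 0.26  1.36 -0.04]
R [[0.036, 0.991, -0.128], [-0.017, -0.127, -0.992], [-0.999, 0.038, 0.012]]
shift [-0.0044  0.0007  0.0014] turn(rad) -0.007 (after=-7.3 deg)
```

```bash
python3 -m pendant '[[0,0,0.012,0],[0,0,0.012,0],[0,0,0.012,0],[0,0,0.012,0],[0,0,0.012,0],[0,0,0.012,0],[0,0,0,0]]' && python3 -c "
from h import *
o,R=st();d=o['tool_pos']-np.array([.5371,.3861,.0476]);print(d,np.hypot(*d[:2]))"
```

```text
t: 12.55
tool_pos: [0.5274, 0.3113, 0.0476]
orientation: [0.479, 0.538, 0.455, -0.524]
wrist_force: [1.1, -2.3, 0.3]
finger_gap: 0.0215
t 12.55 tcp [0.5274 0.3113 0.0476] gap 0.0215 F [ 1.1 -2.3  0.3] T [-0.23  1.47  0.08]
R [[0.037, 0.991, -0.128], [-0.013, -0.127, -0.992], [-0.999, 0.039, 0.008]]
[-9.66231821e-03 -7.47645008e-02 -4.44927939e-05] 0.07538627836625691
```

```bash
python3 -m pendant '[[0,0,0.009,0],[0,0,0.004,0],[0,0,0,0]]' && python3 -m pendant '[[0,0,0.004,0],[0,0,0.003,0],[0,0,0,0]]' && python3 -c "
from h import *
o,R=st();d=o['tool_pos']-np.array([.5371,.3861,.0476]);print(d,np.hypot(*d[:2]))"
```

```text
t: 12.92
tool_pos: [0.5257, 0.2981, 0.0476]
orientation: [0.479, 0.538, 0.455, -0.524]
wrist_force: [2.0, 0.8, 0.5]
finger_gap: 0.0215
t: 13.3
tool_pos: [0.5255, 0.2961, 0.0476]
orientation: [0.478, 0.54, 0.457, -0.521]
wrist_force: [3.7, -3.3, 1.8]
finger_gap: 0.0218
t 13.3 tcp [0.5255 0.2961 0.0476] gap 0.0218 F [ 3.7 -3.3  1.8] T [-0.74  1.44  0.25]
R [[0.041, 0.991, -0.126], [-0.005, -0.126, -0.992], [-0.999, 0.041, -0.0]]
[-1.16030093e-02 -9.00080564e-02 -3.98394788e-05] 0.09075285141444388
```

```bash
python3 -m pendant '[[0,0,-0.012,0],[0,0,-0.012,0],[0,0,-0.012,0],[0,0,-0.012,0],[0,0,-0.012,0],[0,0,-0.012,0],[0,0,-0.010,0],[0,0,-0.003,0],[0,0,0,0]]' && python3 -m pendant '[[0,0,-0.004,0],[0,0,-0.003,0],[0,0,0,0]]' && python3 -c "
from h import *
o,R=st();d=o['tool_pos']-np.array([.5371,.3861,.0476]);print(d,np.hypot(*d[:2]))"
```

```text
t: 14.42
tool_pos: [0.5369, 0.3843, 0.0476]
orientation: [0.479, 0.539, 0.456, -0.521]
wrist_force: [2.4, -2.7, 3.1]
finger_gap: 0.0214
t: 14.8
tool_pos: [0.5371, 0.386, 0.0476]
orientation: [0.48, 0.536, 0.454, -0.525]
wrist_force: [1.7, 2.4, 0.1]
finger_gap: 0.0214
t 14.8 tcp [0.5371 0.386  0.0476] gap 0.0214 F [1.7 2.4 0.1] T [0.48 1.31 0.06]
R [[0.036, 0.991, -0.128], [-0.017, -0.127, -0.992], [-0.999, 0.038, 0.012]]
[-1.66955123e-05 -8.04342980e-05 -1.63804452e-05] 8.214874575833838e-05
```

```bash
python3 -m pendant '[[0,0,0,0],[0,0,0,0],[-0.02,0,0,0],[-0.045,0,0,0],[-0.045,0,0,0],[-0.01,0,0.02,0],[0,0,0.045,0],[0,0,0.045,0],[0,0,0.045,0],[0,0,0.03,0],[0,0,0,0]]' 0.85 && python3 - <<'E'
from h import *
st()
save('wrist','w3.png');save('top','top3.png')
line('w3.png',95,125,(0,0,560,420),100)
for c in('wrist','top'):
  for r in robot.silhouettes(c,'plate1')[:6]:
    Q,im=cloud('w3.png' if c=='wrist' else 'top3.png');p=Q[r['pixels']];p=p[~np.isnan(p[:,0])];q=cv2.minAreaRect((p[:,:2]*1000).astype(np.float32));print(c,round(r['conf'],2),np.round(r['at']),np.round(q[0],1),np.round(q[1],1),round(q[2],1),np.round(np.median(p[:,2]),4))
E
```

```text
t: 16.18
tool_pos: [0.5077, 0.1994, 0.1786]
orientation: [0.482, 0.54, 0.454, -0.52]
wrist_force: [-0.5, -0.0, 0.1]
finger_gap: 0.0722
t 16.18 tcp [0.5077 0.1994 0.1786] gap 0.0722 F [-0.5 -0.   0.1] T [0.02 0.02 0.02]
R [[0.047, 0.991, -0.125], [-0.012, -0.124, -0.992], [-0.999, 0.048, 0.006]]
w3.png 15529 rect [504.5 134.3] [139.1 149.5] 82.9 z [0.0177 0.0203 0.0217]
wrist 0.96 [281. 248.] [505.4 145.2] [86.1 48.5] 82.4 0.0344
wrist 0.81 [103.  10.] [390.1 346.6] [20.6 50.4] 87.1 0.0141
wrist 0.78 [284. 146.] [516.8 230.7] [69.3 46.9] 82.5 0.0344
top 0.9 [312. 297.] [ 324.  -130.7] [45.6 68.7] 28.3 0.0134
top 0.83 [326. 246.] [ 472.7 -162.5] [69.9 46.9] 86.0 0.0253
top 0.66 [127. 263.] [400.4 377.1] [71.6 40.9] 67.8 0.0134
top 0.6 [215. 232.] [504.3 149.1] [73.9 49.7] 84.2 0.0332
top 0.53 [323. 179.] [ 631.8 -152.3] [135.9  25.9] 44.4 0.0688
```

View pics/w3.png

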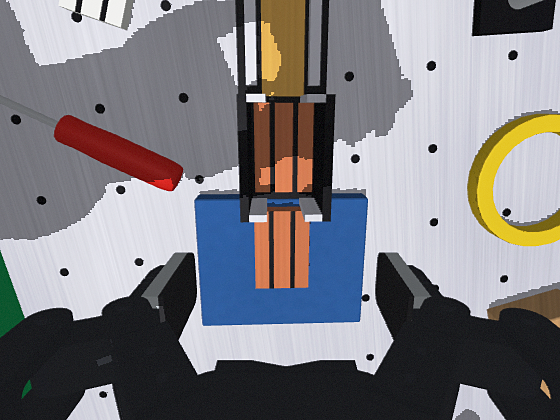

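```bash
cat >> h.py <<'E'
def plate(fn,zlo,zhi,box):
    Q,im=cloud(fn);hsv=cv2.cvtColor(im,cv2.COLOR_RGB2HSV)
    m=(Q[...,2]>zlo)&(Q[...,2]<zhi)&(hsv[...,0]>2)&(hsv[...,0]<18)&(hsv[...,1]>80)
    b=np.zeros_like(m);b[box[1]:box[3],box[0]:box[2]]=1;m=cv2.morphologyEx((m&b).astype(np.uint8),cv2.MORPH_OPEN,np.ones((2,2)))
    m=cv2.morphologyEx(m,cv2.MORPH_CLOSE,np.ones((9,9)))
    n,l,s,_=cv2.connectedComponentsWithStats(m);m=l==1+np.argmax(s[1:,4])
    p=Q[m];p=p[(p[:,2]>zlo)&(p[:,2]<zhi)];r=cv2.minAreaRect((p[:,:2]*1000).astype(np.float32));print('plate',np.round(r[0],1),np.round(r[1],1),round(r[2],1),np.median(p[:,2]),'bbox px',np.argwhere(m).min(0)[::-1],np.argwhere(m).max(0)[::-1]);return np.array(r[0])/1000,r[2]
E
python3 - <<'E'
from h import *
c,a=plate('w3.png',.028,.039,(200,207,360,330))
go([c[0],c[1],.05],172.6)
E
```

```text
plate [505.5 145.4] [70.5 45.2] 82.8 0.034383417563844665 bbox px [255 210] [310 288]
t 16.38 tcp [0.5083 0.2023 0.1784] gap 0.0721 F [-0.8 -1.4  0.1] T [0.02 0.   0.05]
R [[0.047, 0.991, -0.121], [-0.011, -0.121, -0.993], [-0.999, 0.048, 0.005]]
shift [ 0.1287 -0.0021  0.0562] turn(rad) 0.008 (after=-6.9 deg)
```

```bash
python3 -m pendant '[[0,-0.001,0.03,0],[0,-0.001,0.027,0],[0,0,0,0],[0.04,0,0,0],[0.04,0,0,0],[0.03,0,0,0],[0,0,0,0]]' 0.7 && python3 - <<'E'
from h import *
go([.5051,.1424,.03],172.8)
E
```

```text
t: 17.25
tool_pos: [0.5072, 0.1527, 0.0659]
orientation: [0.485, 0.539, 0.457, -0.515]
wrist_force: [-0.0, -0.1, 0.4]
finger_gap: 0.0598
t 17.25 tcp [0.5072 0.1527 0.0659] gap 0.0598 F [-0.  -0.1  0.4] T [-0.01  0.01  0.08]
R [[0.052, 0.992, -0.112], [-0.007, -0.112, -0.994], [-0.999, 0.052, 0.002]]
shift [ 0.0358 -0.0028  0.0104] turn(rad) 0.014 (after=-6.4 deg)
```

```bash
python3 -m pendant '[[0.02,-0.003,0.01,0.014],[0.015,0,0,0],[0,0,0,0]]' && for i in 1 2 3; do python3 -m pendant '[[0.005,0,0,0],[0,0,0,0]]' | grep -E "pos|force"; done
```

```text
t: 17.62
tool_pos: [0.5077, 0.1457, 0.0329]
orientation: [0.483, 0.544, 0.453, -0.516]
wrist_force: [0.3, 0.2, 0.2]
finger_gap: 0.0595
tool_pos: [0.5094, 0.1465, 0.0292]
wrist_force: [0.0, -1.0, 0.4]
tool_pos: [0.5102, 0.1466, 0.0246]
wrist_force: [-0.2, -0.3, -0.1]
tool_pos: [0.5105, 0.1466, 0.0193]
wrist_force: [0.2, -0.2, 0.1]
```

```bash
python3 -m pendant '[[-0.003,-0.005,0.001,0],[0,0,0,0]]' && python3 -m pendant '[[0,0,0,0],[0,0,0,0],[0,0,0,0],[0,0,0,0]]' 0 60 && python3 -c "
from h import *
st();save('wrist','w4.png')"
```

```text
t: 18.62
tool_pos: [0.5048, 0.1461, 0.0221]
orientation: [0.484, 0.545, 0.452, -0.514]
wrist_force: [-0.5, -0.7, -0.4]
finger_gap: 0.0598
t: 19.12
tool_pos: [0.5051, 0.1462, 0.0228]
orientation: [0.484, 0.545, 0.452, -0.514]
wrist_force: [-0.0, 0.7, 0.5]
finger_gap: 0.0439
t 19.12 tcp [0.5051 0.1462 0.0228] gap 0.0439 F [-0.   0.7  0.5] T [ 0.02  0.12 -0.02]
R [[0.063, 0.99, -0.123], [-0.005, -0.123, -0.992], [-0.998, 0.063, -0.003]]
```

View pics/w4.png

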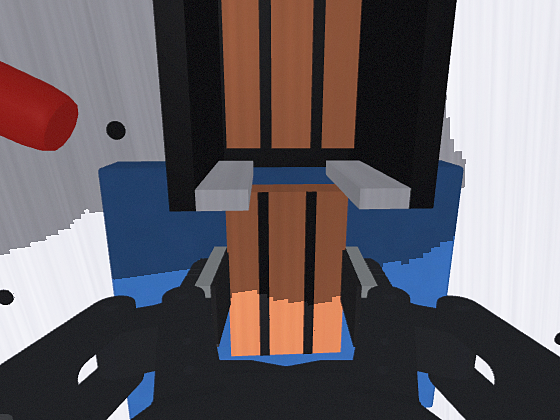

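```bash
python3 -m pendant '[[-0.01,0,0,0],[-0.03,0,0,0],[-0.04,0,0,0],[-0.04,0,0,0],[0,0,0,0],[0,0.002,0.03,0],[0,0.002,0.045,-0.02],[0,0.002,0.045,-0.02],[0,0.001,0.045,0],[0,0.001,0.045,0],[0,0,0.02,0],[0,0,0,0]]' && python3 - <<'E'
from h import *
st()
im,_=save('wrist','w5.png')
E
```

```text
t: 20.68
tool_pos: [0.4781, -0.0887, 0.1427]
orientation: [0.493, 0.533, 0.466, -0.506]
wrist_force: [-0.6, 0.6, -1.2]
finger_gap: 0.0439
t 20.68 tcp [ 0.4781 -0.0887  0.1427] gap 0.0439 F [-0.6  0.6 -1.2] T [-0.01  0.04 -0.05]
R [[0.054, 0.995, -0.08], [-0.003, -0.08, -0.997], [-0.999, 0.054, -0.002]]
```

View pics/w5.png

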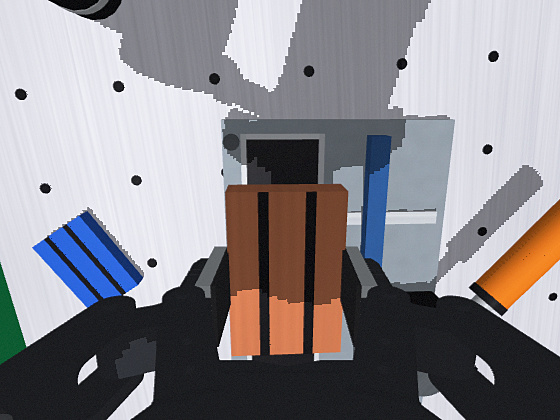

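```bash
python3 - <<'E'
from h import *
z=np.load('pics/w5.png.npz');W=z['W'];f=z['f'];c=z['c'];Q,im=cloud('w5.png')
def ray(u,v,h):
    d=W[:3,:3]@np.array([(u-c[0])/f,(v-c[1])/f,1]);t=(h-W[2,3])/d[2];return W[:3,3]+t*d
for n,u,v,h in[('base TL',222.5,119,.012),('base TR',453.5,119.5,.012)]: print(n,np.round(ray(u,v,h)*1000,1),np.round(Q[v.__int__()+4,int(u)+ (4 if 'L' in n else -4)]*1000,1))
g=im.astype(int).sum(2)
print('row160',[(u,g[160,u]) for u in range(216,254,1)][::1])
print('row160R',g[160,310:335].tolist())
print('col285',g[112:150,285].tolist())
print('base right row200',g[200,440:462].tolist(), 'bar',[tuple(im[200,u]) for u in range(360,396,3)])
m=(Q[...,2]>.1);hsv=cv2.cvtColor(im,cv2.COLOR_RGB2HSV);m&=(hsv[...,0]<18)&(hsv[...,1]>80)
p=Q[m];print(len(p));print('plate plane',np.linalg.lstsq(np.c_[p[:,:2]-p[:,:2].mean(0),np.ones(len(p))],p[:,2],rcond=None)[0]);r=cv2.minAreaRect((p[:,:2]*1000).astype(np.float32));print(r)
E
```

```text
base TL [443.8 -29.9  12. ] [446.1 -32.9  13.1]
base TR [615.9 -44.   12. ] [612.2 -46.2  12.7]
row160 [(216, np.int64(704)), (217, np.int64(694)), (218, np.int64(689)), (219, np.int64(692)), (220, np.int64(700)), (221, np.int64(710)), (222, np.int64(636)), (223, np.int64(522)), (224, np.int64(515)), (225, np.int64(520)), (226, np.int64(523)), (227, np.int64(523)), (228, np.int64(524)), (229, np.int64(526)), (230, np.int64(520)), (231, np.int64(516)), (232, np.int64(532)), (233, np.int64(529)), (234, np.int64(533)), (235, np.int64(549)), (236, np.int64(271)), (237, np.int64(233)), (238, np.int64(264)), (239, np.int64(273)), (240, np.int64(262)), (241, np.int64(376)), (242, np.int64(368)), (243, np.int64(366)), (244, np.int64(370)), (245, np.int64(381)), (246, np.int64(310)), (247, np.int64(87)), (248, np.int64(61)), (249, np.int64(65)), (250, np.int64(62)), (251, np.int64(54)), (252, np.int64(175)), (253, np.int64(167))]
row160R [63, 78, 67, 44, 75, 82, 50, 32, 243, 380, 365, 363, 362, 372, 303, 262, 273, 271, 271, 276, 271, 274, 267, 275, 271]
col285 [401, 396, 398, 408, 401, 402, 4
[... 286 characters left out ...]
.uint8(153), np.uint8(161), np.uint8(171)), (np.uint8(61), np.uint8(72), np.uint8(95)), (np.uint8(29), np.uint8(49), np.uint8(84)), (np.uint8(46), np.uint8(93), np.uint8(160)), (np.uint8(49), np.uint8(94), np.uint8(159)), (np.uint8(46), np.uint8(94), np.uint8(159)), (np.uint8(50), np.uint8(94), np.uint8(161)), (np.uint8(50), np.uint8(94), np.uint8(162)), (np.uint8(48), np.uint8(94), np.uint8(157)), (np.uint8(155), np.uint8(161), np.uint8(170)), (np.uint8(147), np.uint8(159), np.uint8(168)), (np.uint8(148), np.uint8(160), np.uint8(168))]
16514
plate plane [-0.01073739 -0.02553807  0.15386951]
((477.80157470703125, -89.45231628417969), (77.14212799072266, 83.35954284667969), 30.27216339111328)
```

```bash
python3 - <<'E'
from h import *
z=np.load('pics/w5.png.npz');W=z['W'];f=z['f'];c=z['c'];Q,im=cloud('w5.png')
def ray(u,v,h):
    d=W[:3,:3]@np.array([(u-c[0])/f,(v-c[1])/f,1]);t=(h-W[2,3])/d[2];return (W[:3,3]+t*d)*1000
x=np.array([.9965,-.0837]);y=np.array([.0837,.9965]);O=np.array([473.6,-209.])
loc=lambda p:np.round([(p[:2]-O)@x,(p[:2]-O)@y],1)
for n,u,v,h in[('inL',246.3,160,.016),('outL',240.5,160,.016),('inR',318,160,.016),('outR',324,160,.016),('outTop',285,133.6,.016),('inTop',285,139,.016),('bar face',363,200,.030)]:
    p=ray(u,v,h);print(n,np.round(p,1),loc(p))
m=(Q[...,2]>.13)&(Q[...,2]<.17);hsv=cv2.cvtColor(im,cv2.COLOR_RGB2HSV);m&=(hsv[...,0]>3)&(hsv[...,0]<18)&(hsv[...,1]>80);m[:,:222]=0;m[:,352:]=0
p=Q[m];co=np.linalg.lstsq(np.c_[p[:,:2]-p[:,:2].mean(0),np.ones(len(p))],p[:,2],rcond=None)[0];print('plane',co)
e=p[:,2]-(np.c_[p[:,:2]-p[:,:2].mean(0),np.ones(len(p))]@co);p=p[abs(e)<.003]
r=cv2.minAreaRect((p[:,:2]*1000).astype(np.float32));print(r,p[:,2].min(),p[:,2].max())
st()
E
```

```text
inL [458.1 -60.6  16. ] [-27.9 146.6]
outL [453.8 -60.2  16. ] [-32.2 146.6]
inR [511.3 -65.1  16. ] [ 25.6 146.5]
outR [515.8 -65.5  16. ] [ 30.1 146.5]
outTop [488.2 -43.7  16. ] [  0.7 165.9]
inTop [487.9 -47.6  16. ] [  0.7 162. ]
bar face [541.1 -95.3  30. ] [ 57.7 118.9]
plane [-0.00996358 -0.02566722  0.15386366]
((477.86517333984375, -89.96141815185547), (71.24039459228516, 46.14210510253906), 85.35064697265625) 0.14997141780517365 0.15702605410894074
t 20.73 tcp [ 0.4781 -0.088   0.1427] gap 0.0443 F [ 0.2  0.  -1.1] T [-0.01  0.04  0.02]
R [[0.053, 0.995, -0.079], [-0.003, -0.079, -0.997], [-0.999, 0.053, -0.002]]
```

```bash
python3 -m pendant '[[0,-0.002,-0.004,0],[0.03,0,0,0],[0.03,0,0,0],[0.03,0,0,0],[0.01,0,0,0],[0,0,0,0]]' && python3 - <<'E'
from h import *
go([.4828+.0002,-.0863+.002,.0162],85.2-90)
E
```

```text
t: 21.48
tool_pos: [0.482, -0.0771, 0.0405]
orientation: [0.495, 0.531, 0.468, -0.504]
wrist_force: [0.6, -0.2, -0.5]
finger_gap: 0.0441
t 21.48 tcp [ 0.482  -0.0771  0.0405] gap 0.0441 F [ 0.6 -0.2 -0.5] T [ 0.04  0.03 -0.  ]
R [[0.054, 0.996, -0.071], [-0.001, -0.071, -0.997], [-0.999, 0.054, -0.003]]
shift [0.0243 0.0002 0.0072] turn(rad) 0.012 (after=-4.1 deg)
```

```bash
python3 -m pendant '[[0,0,0.007,0.01],[0,0,0,0],[0.01,0,0,0],[0,0,0,0]]' && python3 - <<'E'
from h import *
go([.4828+.0002,-.0863+.002,.0162],85.2-90)
E
```

```text
t: 21.98
tool_pos: [0.4837, -0.085, 0.0326]
orientation: [0.494, 0.534, 0.464, -0.505]
wrist_force: [0.5, -0.2, -1.5]
finger_gap: 0.044
t 21.98 tcp [ 0.4837 -0.085   0.0326] gap 0.044 F [ 0.5 -0.2 -1.5] T [0.   0.04 0.01]
R [[0.059, 0.995, -0.082], [-0.003, -0.082, -0.997], [-0.998, 0.059, -0.002]]
shift [ 0.0164 -0.0017 -0.0006] turn(rad) 0.002 (after=-4.7 deg)
```

```bash
python3 -m pendant '[[0.006,-0.002,0,0],[0.005,0,0,0],[0,0,0,0]]' | grep -E "pos|force|gap"; for i in 1 2; do python3 -m pendant '[[0.003,0,0,0],[0,0,0,0]]' | grep -E "pos|force|gap"; done; python3 -c "
from h import *
go([.483,-.0843,.0162],85.2-90)"
```

```text
tool_pos: [0.4821, -0.0848, 0.0206]
wrist_force: [0.5, -0.7, -1.6]
finger_gap: 0.044
tool_pos: [0.4823, -0.0848, 0.0173]
wrist_force: [-0.1, 0.6, -1.4]
finger_gap: 0.0443
tool_pos: [0.4828, -0.0849, 0.0157]
wrist_force: [-1.5, 0.2, 1.2]
finger_gap: 0.044
t 22.85 tcp [ 0.4828 -0.0849  0.0157] gap 0.044 F [-1.5  0.2  1.2] T [0.03 0.41 0.01]
R [[0.059, 0.995, -0.082], [-0.003, -0.081, -0.997], [-0.998, 0.059, -0.002]]
shift [-0.0005  0.0002 -0.0006] turn(rad) 0.002 (after=-4.7 deg)
```

```bash
python3 -m pendant '[[0,0,0,0],[0,0,0,0],[0,0,0,0],[-0.01,0,0,0],[-0.04,0,0,0],[-0.05,0,0,0],[-0.05,0,0,0],[0,0,0,0]]' 0.7 && python3 - <<'E'
from h import *
st();im,_=save('wrist','w6.png')
c,a=plate('w6.png',.018,.035,(200,60,400,330))
x=np.array([.9965,-.0837]);y=np.array([.0837,.9965]);O=np.array([472.5,-208.9]);print((c*1000-O)@x,(c*1000-O)@y)
E
```

```text
t: 23.85
tool_pos: [0.4739, -0.0846, 0.1721]
orientation: [0.495, 0.535, 0.463, -0.505]
wrist_force: [-0.7, 0.1, -0.1]
finger_gap: 0.0597
t 23.85 tcp [ 0.4739 -0.0846  0.1721] gap 0.0597 F [-0.7  0.1 -0.1] T [-0.02  0.03 -0.03]
R [[0.061, 0.995, -0.082], [-0.004, -0.082, -0.997], [-0.998, 0.061, -0.001]]
plate [ 476.3 -126.1] [151.3  47.6] 82.6 0.024285746723818724 bbox px [255 147] [315 316]
-3.1407573284912123 82.82855893249514
```

View pics/w6.png

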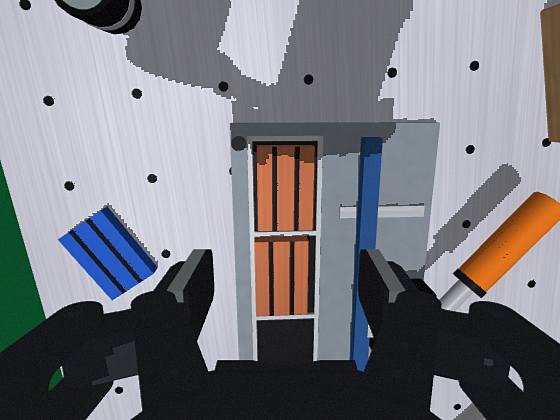

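```bash
python3 -m pendant '[[0,0.002,-0.045,0.02],[0,0.002,-0.045,0.02],[0,0.002,-0.045,0],[0,0.002,-0.045,0],[0,0.002,-0.045,0],[0,0.002,-0.045,0],[0,0.002,-0.045,0],[0,0.002,-0.045,0],[0,0.002,-0.045,0],[0,0.002,-0.045,0],[0,0,0,0],[0,0,0,0]]' 0.8 && python3 - <<'E'
from h import *
go([.5371,.3861,.0476],172.65)
E
```

```text
t: 25.4
tool_pos: [0.539, 0.3712, 0.1525]
orientation: [0.477, 0.535, 0.458, -0.526]
wrist_force: [-0.1, -0.3, 0.2]
finger_gap: 0.0686
t 25.4 tcp [0.539  0.3712 0.1525] gap 0.0686 F [-0.1 -0.3  0.2] T [ 0.    0.   -0.03]
R [[0.027, 0.992, -0.126], [-0.012, -0.126, -0.992], [-1.0, 0.028, 0.009]]
shift [ 0.1046 -0.0067 -0.0154] turn(rad) 0.002 (after=-7.2 deg)
```

```bash
python3 -m pendant '[[0,-0.006,-0.014,0],[0,0,0,0],[0.035,0,0,0],[0.035,0,0,0],[0.025,0,0,0],[0,0,0,0]]' 0.8 && python3 - <<'E'
from h import *
go([.5371,.3861,.0476],172.65)
E
```

```text
t: 26.15
tool_pos: [0.538, 0.382, 0.0564]
orientation: [0.476, 0.536, 0.456, -0.527]
wrist_force: [-0.0, -0.7, -0.4]
finger_gap: 0.0683
t 26.15 tcp [0.538  0.382  0.0564] gap 0.0683 F [-0.  -0.7 -0.4] T [ 0.01  0.04 -0.02]
R [[0.028, 0.991, -0.13], [-0.012, -0.13, -0.991], [-1.0, 0.03, 0.008]]
shift [ 0.0087 -0.0017 -0.004 ] turn(rad) -0.002 (after=-7.5 deg)
```

```bash
python3 -m pendant '[[0.009,-0.001,-0.004,0],[0,0,0,0],[0,0,0,0]]' 0.5 && python3 -m pendant '[[0,0,0,0],[0,0,0,0],[0,0,0,0],[0,0,0,0]]' 0 60 && python3 -m pendant '[[0,0,0.012,0],[0,0,0.012,0],[0,0,0.012,0],[0,0,0.012,0],[0,0,0.012,0],[0,0,0.012,0],[0,0,0,0]]' && python3 - <<'E'
from h import *
go([.5255,.2961,.0476],172.65)
E
```

```text
t: 26.52
tool_pos: [0.5395, 0.3868, 0.0502]
orientation: [0.476, 0.538, 0.456, -0.525]
wrist_force: [0.7, -1.0, -0.6]
finger_gap: 0.0424
t: 27.02
tool_pos: [0.537, 0.3874, 0.0512]
orientation: [0.475, 0.537, 0.457, -0.526]
wrist_force: [1.3, 1.7, -1.1]
finger_gap: 0.0212
t: 27.9
tool_pos: [0.527, 0.31, 0.0512]
orientation: [0.475, 0.537, 0.457, -0.527]
wrist_force: [0.2, -1.8, -1.2]
finger_gap: 0.0213
t 27.9 tcp [0.527  0.31   0.0512] gap 0.0213 F [ 0.2 -1.8 -1.2] T [-0.17  1.07  0.12]
R [[0.027, 0.991, -0.132], [-0.009, -0.132, -0.991], [-1.0, 0.028, 0.005]]
shift [0.0037 0.0002 0.014 ] turn(rad) -0.004 (after=-7.6 deg)
```

```bash
python3 -m pendant '[[0,0,0.008,0],[0,0,0.004,0],[0,0,0.003,0],[0,0,0,0]]' | grep -E "pos|force"; python3 -m pendant '[[0,0,0.004,0],[0,0,0.003,0],[0,0,0,0]]'| grep -E "pos|force|gap"
```

```text
tool_pos: [0.5254, 0.2972, 0.0512]
wrist_force: [2.8, -1.7, -1.3]
tool_pos: [0.5254, 0.2975, 0.0512]
wrist_force: [2.7, -2.0, 0.2]
finger_gap: 0.0214
```

Fully forward (stop). Draw it back, then release and go over the apron.

```bash
python3 -m pendant '[[0,0,-0.012,0],[0,0,-0.012,0],[0,0,-0.012,0],[0,0,-0.012,0],[0,0,-0.012,0],[0,0,-0.012,0],[0,0,-0.010,0],[0,0,-0.004,0],[0,0,-0.003,0],[0,0,0,0]]' | grep pos && python3 -m pendant '[[0,0,-0.004,0],[0,0,-0.004,0],[0,0,0,0]]' && python3 -m pendant '[[0,0,0,0],[0,0,0,0],[0,0,0,0],[-0.02,0,0,0],[-0.045,0,0,0],[-0.045,0,0,0],[-0.01,0,0.02,0],[0,0,0.045,0],[0,0,0.045,0],[0,0,0.045,0],[0,0,0.045,0],[0,0,0.01,0],[0,0,0,0],[0,0,0,0]]' 0.7 && python3 - <<'E'
from h import *
im,_=save('wrist','w7.png')
c,a=plate('w7.png',.028,.039,(200,160,360,330))
go([c[0],c[1]-.003,.0225],a+90)
E
```

```text
tool_pos: [0.537, 0.3875, 0.0513]
t: 30.4
tool_pos: [0.537, 0.3872, 0.0513]
orientation: [0.475, 0.535, 0.456, -0.529]
wrist_force: [2.0, 2.6, -3.5]
finger_gap: 0.0207
t: 32.15
tool_pos: [0.5042, 0.1773, 0.1747]
orientation: [0.476, 0.537, 0.457, -0.525]
wrist_force: [-0.9, 0.8, -0.6]
finger_gap: 0.0599
plate [506.4 144.3] [70.8 45.1] 82.8 0.03436334951209144 bbox px [260 185] [316 267]
t 32.2 tcp [0.5042 0.1774 0.1747] gap 0.0599 F [-0.1  0.6 -1. ] T [ 0.   -0.01  0.03]
R [[0.03, 0.991, -0.128], [-0.01, -0.128, -0.992], [-1.0, 0.031, 0.006]]
shift [0.1526 0.0021 0.0346] turn(rad) -0.002 (after=-7.3 deg)
```

View pics/w7.png

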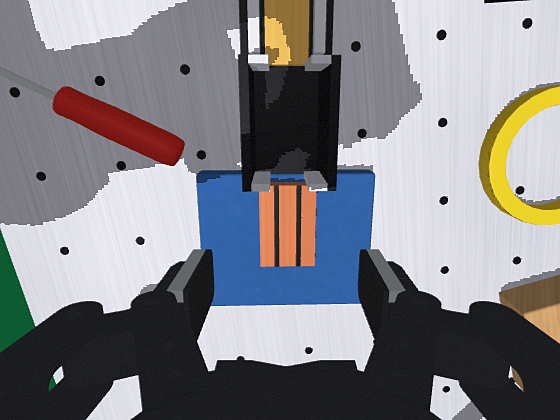

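```bash
python3 -m pendant '[[0,0.002,0.03,0],[0,0,0.004,0],[0,0,0,0],[0.04,0,0,0],[0.04,0,0,0],[0.035,0,0,0],[0,0,0,0]]' && python3 - <<'E'
from h import *
go([.5064,.1413,.0225],172.8)
E
```

```text
t: 33.08
tool_pos: [0.5076, 0.1495, 0.0576]
orientation: [0.479, 0.537, 0.459, -0.522]
wrist_force: [-0.7, -0.6, 0.1]
finger_gap: 0.0599
t 33.08 tcp [0.5076 0.1495 0.0576] gap 0.0599 F [-0.7 -0.6  0.1] T [-0.01  0.03  0.04]
R [[0.035, 0.992, -0.12], [-0.007, -0.12, -0.993], [-0.999, 0.035, 0.003]]
shift [ 0.0351 -0.0014  0.0082] turn(rad) 0.005 (after=-6.9 deg)
```

```bash
python3 -m pendant '[[0.01,-0.001,0.007,0.005],[0.015,0,0,0],[0,0,0,0],[0.005,0,0,0],[0,0,0,0]]' && python3 - <<'E'
from h import *
go([.5064,.1413,.0225],172.8)
E
```

```text
t: 33.7
tool_pos: [0.5094, 0.1432, 0.0294]
orientation: [0.479, 0.54, 0.456, -0.521]
wrist_force: [-0.6, -0.1, 0.3]
finger_gap: 0.0596
t 33.7 tcp [0.5094 0.1432 0.0294] gap 0.0596 F [-0.6 -0.1  0.3] T [-0.06 -0.    0.04]
R [[0.041, 0.991, -0.125], [-0.006, -0.125, -0.992], [-0.999, 0.042, 0.001]]
shift [ 0.0068 -0.003   0.0023] turn(rad) 0.000 (after=-7.2 deg)
```

```bash
python3 -m pendant '[[0.006,-0.003,0.001,0],[0,0,0,0],[0,0,0,0]]' | grep pos && python3 -m pendant '[[0,0,0,0],[0,0,0,0],[0,0,0,0],[0,0,0,0]]' 0 60 && python3 -m pendant '[[-0.01,0,0,0],[-0.03,0,0,0],[-0.04,0,0,0],[-0.04,0,0,0],[0,0,0,0],[0,0.004,0.03,0],[0,0.004,0.045,-0.02],[0,0.004,0.045,-0.02],[0,0.002,0.045,0],[0,0.001,0.045,0],[0,0,0.045,0],[0,0,0.045,0],[0,0,0.045,0],[0,0,0.03,0],[0,0,0,0],[0,0,0,0]]' && python3 - <<'E'
from h import *
O=np.array([.4725,-.2089]);t=O-.041*np.array([.0837,.9965]);print(t)
go([t[0],t[1],.14],-4.8)
save('wrist','w8.png');Q,im=cloud('w8.png')
m=(Q[...,2]>.1)&(Q[...,2]<.19);hsv=cv2.cvtColor(im,cv2.COLOR_RGB2HSV);m&=(hsv[...,0]>3)&(hsv[...,0]<18)&(hsv[...,1]>80);m[:,:222]=0;m[:,352:]=0
p=Q[m];co=np.linalg.lstsq(np.c_[p[:,:2]-p[:,:2].mean(0),np.ones(len(p))],p[:,2],rcond=None)[0];print('plane',co)
e=p[:,2]-(np.c_[p[:,:2]-p[:,:2].mean(0),np.ones(len(p))]@co);p=p[abs(e)<.003]
r=cv2.minAreaRect((p[:,:2]*1000).astype(np.float32));print(r,p[:,2].min(),p[:,2].max())
E
```

```text
tool_pos: [0.5066, 0.1426, 0.0233]
t: 34.58
tool_pos: [0.5067, 0.1426, 0.0239]
orientation: [0.479, 0.54, 0.456, -0.52]
wrist_force: [0.2, 0.5, 0.1]
finger_gap: 0.0444
t: 36.58
tool_pos: [0.4738, -0.2406, 0.14]
orientation: [0.485, 0.527, 0.473, -0.513]
wrist_force: [0.3, 0.5, -1.4]
finger_gap: 0.0442
[ 0.4690683 -0.2497565]
t 36.58 tcp [ 0.4738 -0.2406  0.14  ] gap 0.0442 F [ 0.3  0.5 -1.4] T [-0.02 -0.01 -0.  ]
R [[0.026, 0.996, -0.082], [0.002, -0.082, -0.997], [-1.0, 0.026, -0.004]]
shift [-0.0002 -0.0039  0.0095] turn(rad) 0.001 (after=-4.7 deg)
plane [-0.01800385 -0.01807184  0.15016668]
((474.2664489746094, -238.94932556152344), (71.00582885742188, 46.193355560302734), 85.25289154052734) 0.1463663151348226 0.15292158922332857
```

View pics/w8.png

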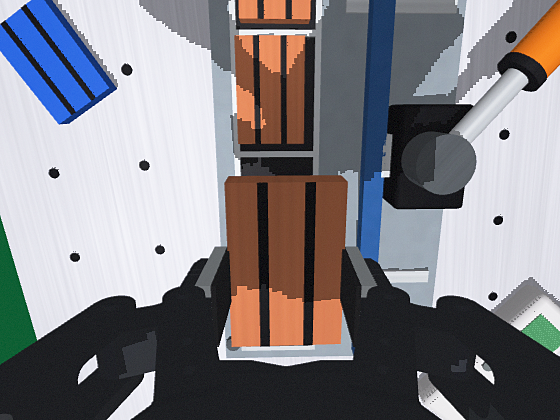

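```bash
python3 -m pendant '[[0,-0.008,0.009,0],[0,0,0,0],[0.03,0,0,0],[0.03,0,0,0],[0.03,0,0,0],[0,0,0,0],[0,0,0,0]]' && python3 - <<'E'
from h import *
go([.4686,-.2514,.0175],-4.8)
E
```

```text
t: 37.5
tool_pos: [0.4688, -0.247, 0.0501]
orientation: [0.488, 0.527, 0.473, -0.511]
wrist_force: [-0.1, 0.7, 0.1]
finger_gap: 0.044
t 37.5 tcp [ 0.4688 -0.247   0.0501] gap 0.044 F [-0.1  0.7  0.1] T [ 0.04  0.03 -0.  ]
R [[0.03, 0.997, -0.078], [-0.001, -0.078, -0.997], [-1.0, 0.03, -0.002]]
shift [ 0.0326 -0.0008  0.0044] turn(rad) 0.006 (after=-4.5 deg)
```

```bash
python3 -m pendant '[[0.012,-0.001,0.004,0],[0,0,0,0]]' && python3 - <<'E'
from h import *
save('wrist','w9.png');Q,im=cloud('w9.png');go([.4686,-.2514,.0175],-4.8)
m=(Q[...,2]>.03)&(Q[...,2]<.19);hsv=cv2.cvtColor(im,cv2.COLOR_RGB2HSV);m&=(hsv[...,0]>3)&(hsv[...,0]<18)&(hsv[...,1]>80);m[:,:222]=0;m[:,352:]=0
p=Q[m];co=np.linalg.lstsq(np.c_[p[:,:2]-p[:,:2].mean(0),np.ones(len(p))],p[:,2],rcond=None)[0];print('plane',co)
e=p[:,2]-(np.c_[p[:,:2]-p[:,:2].mean(0),np.ones(len(p))]@co);p=p[abs(e)<.003]
r=cv2.minAreaRect((p[:,:2]*1000).astype(np.float32));print(r,p[:,2].min(),p[:,2].max())
E
```

```text
t: 37.75
tool_pos: [0.4688, -0.2518, 0.0393]
orientation: [0.489, 0.527, 0.472, -0.511]
wrist_force: [0.6, 0.4, -2.5]
finger_gap: 0.0439
t 37.8 tcp [ 0.4692 -0.252   0.0398] gap 0.0441 F [-0.4  0.2 -0.6] T [ 0.08 -0.    0.04]
R [[0.034, 0.996, -0.077], [-0.003, -0.077, -0.997], [-0.999, 0.034, 0.001]]
shift [ 0.0223 -0.0014 -0.0006] turn(rad) 0.007 (after=-4.4 deg)
plane [-0.01102912 -0.02292917  0.04989009]
((469.41656494140625, -250.50881958007812), (71.08654022216797, 46.18825149536133), 85.70122528076172) 0.046155887745590374 0.053226603420050755
```

Plate still held, well aligned. Lower it.

```bash
python3 -m pendant '[[0.01,-0.001,0,0.005],[0.006,0,0,0],[0,0,0,0]]' | grep -E "pos|force|gap"; for i in 1 2; do python3 -m pendant '[[0.003,0,0,0],[0,0,0,0]]' | grep -E "pos|force|gap"; done
```

```text
tool_pos: [0.4689, -0.2522, 0.0231]
wrist_force: [-0.3, 0.2, -1.5]
finger_gap: 0.0437
tool_pos: [0.469, -0.2522, 0.0199]
wrist_force: [-1.1, 0.5, -2.1]
finger_gap: 0.0438
tool_pos: [0.4693, -0.2522, 0.0169]
wrist_force: [0.2, 0.5, -0.8]
finger_gap: 0.0439
```

```bash
python3 -m pendant '[[0.002,0,0,0],[0,0,0,0]]' | grep -E "pos|force|gap";  python3 -m pendant '[[0,0,0,0],[0,0,0,0],[0,0,0,0],[-0.01,0,0,0],[-0.04,0,0,0],[-0.05,0,0,0],[-0.05,0,-0.005,0],[0,0,-0.005,0],[0,0,0,0]]' 0.7 && python3 - <<'E'
from h import *
st();im,_=save('wrist','w10.png');Q,_=cloud('w10.png')
x=np.array([.9965,-.0837]);y=np.array([.0837,.9965]);O=np.array([472.5,-208.9])
hsv=cv2.cvtColor(im,cv2.COLOR_RGB2HSV);cop=(hsv[...,0]>2)&(hsv[...,0]<18)&(hsv[...,1]>80)&(Q[...,2]<.04)
L=np.stack([(Q[...,:2]*1000-O)@x,(Q[...,:2]*1000-O)@y],-1)
for k in(123,41,-41):
    m=cop&(abs(L[...,1]-k)<39.5)&(abs(L[...,0])<30)
    l=L[m];z=Q[m][:,2];print(k,m.sum(),np.round(np.percentile(l,[1,99],0),1).tolist(),np.round(np.percentile(z,[2,50,98]),4))
E
```

```text
tool_pos: [0.4697, -0.2526, 0.0162]
wrist_force: [0.4, 0.1, -1.6]
finger_gap: 0.044
t: 40.05
tool_pos: [0.4649, -0.2416, 0.1729]
orientation: [0.489, 0.528, 0.468, -0.512]
wrist_force: [-0.4, -0.3, 1.2]
finger_gap: 0.0598
t 40.05 tcp [ 0.4649 -0.2416  0.1729] gap 0.0598 F [-0.4 -0.3  1.2] T [ 0.   -0.   -0.02]
R [[0.037, 0.996, -0.083], [-0.006, -0.083, -0.997], [-0.999, 0.038, 0.003]]
123 1632 [[-23.0, 87.1], [23.2, 103.8]] [0.0129 0.0261 0.0279]
41 5019 [[-25.8, 8.1], [19.6, 76.8]] [0.0245 0.0264 0.0278]
-41 4143 [[-21.5, -76.7], [26.1, -7.4]] [0.0136 0.0263 0.0278]
```

View pics/w10.png

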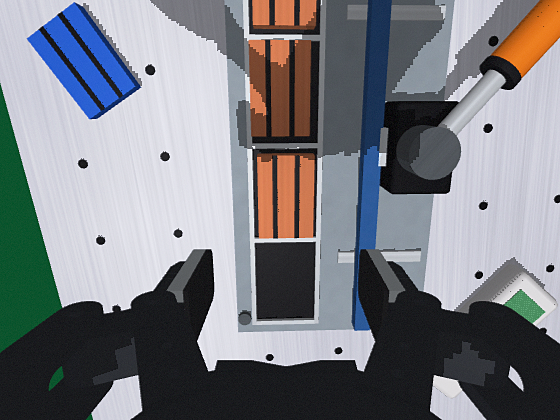

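```bash
python3 -m pendant '[[-0.01,0.036,-0.024,0],[0,0.036,-0.024,0],[0,0.036,-0.024,0],[0,0.036,-0.024,0],[0,0.036,-0.024,0],[0,0,0,0.17],[0,0,0,0.17],[0,0,0,0.17],[0,0,0,0.17],[0,0,0,0],[0,0,0,0]]' 1 && python3 - <<'E'
from h import *
save('top','top4.png')
save('wrist','w11.png')
Q,im=cloud('w11.png');hsv=cv2.cvtColor(im,cv2.COLOR_RGB2HSV)
m=(cv2.inRange(hsv,(5,170,60),(20,255,255))>0)&(Q[...,2]>.05)&(Q[...,2]<.085);p=Q[m];r=cv2.minAreaRect((p[:,:2]*1000).astype(np.float32));print(r)
q=p[p[:,2]>np.percentile(p[:,2],60)];l=cv2.fitLine((q[:,:2]).astype(np.float32),cv2.DIST_L2,0,.01,.01).ravel();a=np.degrees(np.arctan2(l[1],l[0]));print('crest',l,a)
d=np.array(r[0])-[574.3,-217.8];print('dir',np.degrees(np.arctan2(d[1],d[0])),np.hypot(*d))
a=np.arctan2(d[1],d[0]);t=[.5743+.115*np.cos(a),-.2178+.115*np.sin(a),.035];print(t)
go(t,np.degrees(a)+90);print(robot.get_obs()['joint_positions'])
E
```

```text
t: 41.48
tool_pos: [0.6543, -0.1334, 0.168]
orientation: [0.271, 0.656, 0.272, -0.65]
wrist_force: [-0.0, 0.1, 0.0]
finger_gap: 0.0851
((652.6148071289062, -137.1231689453125), (83.58055877685547, 24.784147262573242), 44.77451705932617)
crest [ 0.7005546   0.7135988   0.65322506 -0.13610953] 45.52848
dir 45.851139396031584 112.43647132787645
[np.float64(0.6544003687990279), np.float64(-0.13528375361021489), 0.035]
t 41.58 tcp [ 0.6544 -0.1334  0.1683] gap 0.0856 F [1.1 1.5 0. ] T [-0.    0.01 -0.02]
R [[0.007, 0.709, -0.705], [0.004, -0.705, -0.709], [-1.0, 0.002, -0.008]]
shift [0.1333 0.001  0.0024] turn(rad) -0.012 (after=-44.8 deg)
[-0.31862703  0.65152179  1.18223444  0.00638741  1.30204155  0.46222857]
```

```bash
python3 -m pendant '[[0.04,0.001,0.002,0],[0.04,0,0,0],[0.03,0,0,0],[0.01,0,0,0],[0,0,0,0]]' 1 && python3 -m pendant '[[0.005,0,0,0],[0,0,0,0],[0,0,0,0]]' 0.42 20 && cat >> h.py <<'E'
def hd():
    o,R=st();d=o['tool_pos'][:2]-np.array([.5743,-.2178]);print('r %.4f ang %.1f toolang %.1f'%(np.hypot(*d),np.degrees(np.arctan2(d[1],d[0])),np.degrees(np.arctan2(-R[1,2],-R[0,2]))))
E
python3 -c "
from h import *
hd()"
```

```text
t: 42.2
tool_pos: [0.6563, -0.1359, 0.0472]
orientation: [0.275, 0.656, 0.273, -0.648]
wrist_force: [0.9, 0.3, 0.6]
finger_gap: 0.0855
t: 42.58
tool_pos: [0.6583, -0.1364, 0.0455]
orientation: [0.276, 0.658, 0.272, -0.646]
wrist_force: [-0.2, 0.1, 0.5]
finger_gap: 0.0357
t 42.58 tcp [ 0.6583 -0.1364  0.0455] gap 0.0357 F [-0.2  0.1  0.5] T [-0.   -0.01 -0.02]
R [[0.018, 0.714, -0.7], [0.001, -0.7, -0.714], [-1.0, 0.012, -0.013]]
r 0.1169 ang 44.1 toolang 45.6
```

```bash
python3 -m pendant '[[0.007,0.002,0,0],[0,0.0175,0.0013,0.15],[0,0.0175,0.0013,0.15],[0,0.0175,0.0013,0.15],[0,0.0175,0.0013,0.15],[0,0.0175,0.0013,0.15],[0,0,0,0]]' && python3 -c "
from h import *
hd()"
```

```text
t: 43.45
tool_pos: [0.6926, -0.2155, 0.0361]
orientation: [0.007, 0.71, 0.011, -0.704]
wrist_force: [-0.2, -0.2, -0.6]
finger_gap: 0.0362
t 43.45 tcp [ 0.6926 -0.2155  0.0361] gap 0.0362 F [-0.2 -0.2 -0.6] T [ 0.    0.06 -0.04]
R [[0.01, 0.026, -1.0], [0.005, -1.0, -0.025], [-1.0, -0.005, -0.01]]
r 0.1184 ang 1.1 toolang 1.5
```

```bash
python3 -m pendant '[[0,0.012,0.001,0.1],[0,0.012,0.001,0.1],[0,0.008,0.001,0.08],[0,0,0,0]]' && python3 -c "
from h import *
hd()"
```

```text
t: 43.95
tool_pos: [0.6889, -0.2434, 0.0354]
orientation: [-0.09, 0.705, -0.084, -0.698]
wrist_force: [0.2, -0.1, -0.1]
finger_gap: 0.0356
t 43.95 tcp [ 0.6889 -0.2434  0.0354] gap 0.0356 F [ 0.2 -0.1 -0.1] T [ 0.    0.01 -0.01]
R [[0.011, -0.244, -0.97], [0.008, -0.97, 0.244], [-1.0, -0.01, -0.009]]
r 0.1174 ang -12.6 toolang -14.1
```

Now slowly, checking force after each short step.

```bash
for i in 1; do python3 -m pendant '[[0,0.006,0.0003,0.05]]' | grep -E "pos|force"; python3 -m pendant '[[0,0.006,0.0003,0.05]]'| grep -E "pos|force"; python3 -m pendant '[[0,0.004,0.0003,0.04]]'| grep -E "pos|force"; done; python3 -c "
from h import *
hd()"
```

```text
tool_pos: [0.6875, -0.2476, 0.0352]
wrist_force: [0.7, 2.5, -0.2]
tool_pos: [0.686, -0.2521, 0.0351]
wrist_force: [2.4, 1.7, 1.6]
tool_pos: [0.6849, -0.2549, 0.0352]
wrist_force: [1.3, 2.4, 0.3]
t 44.33 tcp [ 0.6849 -0.2549  0.0352] gap 0.0356 F [1.3 2.4 0.3] T [ 0.21 -0.32 -0.03]
R [[0.013, -0.368, -0.93], [0.009, -0.93, 0.368], [-1.0, -0.014, -0.009]]
r 0.1167 ang -18.5 toolang -21.6
```

```bash
for i in 1 2; do python3 -m pendant '[[0,0.0045,0.0003,0.02]]' | grep -E "pos|force"; done; python3 -m pendant '[[0,0.003,0.0003,0.02]]'| grep -E "pos|force";python3 -c "
from h import *
hd()"
```

```text
tool_pos: [0.6834, -0.2583, 0.0352]
wrist_force: [2.1, 2.2, 1.3]
tool_pos: [0.6816, -0.2621, 0.0352]
wrist_force: [3.1, 2.6, 0.0]
tool_pos: [0.6802, -0.2649, 0.0352]
wrist_force: [3.0, 1.5, 1.4]
t 44.7 tcp [ 0.6802 -0.2649  0.0352] gap 0.0359 F [3.  1.5 1.4] T [ 0.26 -0.38  0.02]
R [[0.015, -0.422, -0.906], [0.01, -0.906, 0.422], [-1.0, -0.015, -0.009]]
r 0.1159 ang -24.0 toolang -25.0
```

```bash
for i in 1 2 3; do python3 -m pendant '[[0,0.003,0.0002,0.02]]' | grep -E "pos|force"; done
```

```text
tool_pos: [0.6788, -0.2676, 0.0351]
wrist_force: [4.5, 3.1, 0.7]
tool_pos: [0.678, -0.269, 0.0352]
wrist_force: [7.1, 8.1, 0.4]
tool_pos: [0.6773, -0.2698, 0.0351]
wrist_force: [7.3, 7.7, -0.3]
```

```bash
for i in 1 2; do python3 -m pendant '[[0,0.004,0.0002,0.01]]' | grep -E "pos|force"; done; python3 -c "
from h import *
hd()"
```

```text
tool_pos: [0.6765, -0.2715, 0.0352]
wrist_force: [8.5, 7.1, -1.0]
tool_pos: [0.6757, -0.2732, 0.0352]
wrist_force: [8.3, 7.2, -0.5]
t 45.33 tcp [ 0.6757 -0.2732  0.0352] gap 0.0357 F [ 8.3  7.2 -0.5] T [ 0.99 -1.19  0.03]
R [[0.023, -0.496, -0.868], [0.018, -0.868, 0.496], [-1.0, -0.027, -0.011]]
r 0.1156 ang -28.6 toolang -29.8
```

```bash
for i in 1 2; do python3 -m pendant '[[0,0.005,0.0002,0.02]]' | grep -E "pos|force"; done; python3 -c "
from h import *
hd()"
```

```text
tool_pos: [0.6745, -0.2757, 0.0352]
wrist_force: [7.9, 6.3, -0.7]
tool_pos: [0.673, -0.2784, 0.0351]
wrist_force: [7.6, 6.8, -1.2]
t 45.58 tcp [ 0.673  -0.2784  0.0351] gap 0.036 F [ 7.6  6.8 -1.2] T [ 0.95 -1.09  0.01]
R [[0.028, -0.531, -0.847], [0.022, -0.847, 0.531], [-0.999, -0.033, -0.013]]
r 0.1158 ang -31.5 toolang -32.1
```

```bash
for i in 1 2; do python3 -m pendant '[[0,0.005,0.0002,0.02]]' | grep -E "pos|force"; done; python3 - <<'E'
from h import *
hd()
save('wrist','w12.png')
Q,im=cloud('w12.png');hsv=cv2.cvtColor(im,cv2.COLOR_RGB2HSV)
m=(cv2.inRange(hsv,(5,170,40),(20,255,255))>0)&(Q[...,2]>.05)&(Q[...,2]<.085);p=Q[m];print(len(p))
q=p[p[:,2]>np.percentile(p[:,2],60)];l=cv2.fitLine((q[:,:2]).astype(np.float32),cv2.DIST_L2,0,.01,.01).ravel();a=np.degrees(np.arctan2(l[1],l[0]));print('crest',l,a)
d=q[:,:2].mean(0)-[.5743,-.2178];print('dir',np.degrees(np.arctan2(d[1],d[0])))
E
```

```text
tool_pos: [0.6714, -0.2811, 0.035]
wrist_force: [7.4, 5.9, -0.6]
tool_pos: [0.6697, -0.284, 0.035]
wrist_force: [7.3, 4.6, -0.4]
t 45.83 tcp [ 0.6697 -0.284   0.035 ] gap 0.036 F [ 7.3  4.6 -0.4] T [ 0.78 -1.05 -0.03]
R [[0.033, -0.565, -0.825], [0.024, -0.824, 0.566], [-0.999, -0.039, -0.013]]
r 0.1161 ang -34.8 toolang -34.4
12519
crest [ 0.84313506 -0.5377018   0.68021727 -0.2880767 ] -32.527325
dir -33.56449386997718
```

```bash
python3 -m pendant '[[0,0,0,0],[0,0,0,0],[0,0,0,0],[0,0,0,0]]' 1 && python3 -m pendant '[[0,-0.01,0,-0.05],[0,-0.008,0,-0.05],[0,0,0,-0.05],[0,0,0,0]]' && python3 - <<'E'
from h import *
hd()
save('wrist','w13.png')
Q,im=cloud('w13.png');hsv=cv2.cvtColor(im,cv2.COLOR_RGB2HSV)
m=(cv2.inRange(hsv,(5,170,40),(20,255,255))>0)&(Q[...,2]>.05)&(Q[...,2]<.085);p=Q[m];print(len(p))
q=p[p[:,2]>np.percentile(p[:,2],60)];l=cv2.fitLine((q[:,:2]).astype(np.float32),cv2.DIST_L2,0,.01,.01).ravel();a=np.degrees(np.arctan2(l[1],l[0]));print('crest',l,a)
E
```

```text
t: 46.38
tool_pos: [0.6663, -0.2807, 0.031]
orientation: [-0.223, 0.68, -0.197, -0.671]
wrist_force: [-1.0, -0.2, -0.6]
finger_gap: 0.0854
t: 46.88
tool_pos: [0.6771, -0.2658, 0.033]
orientation: [-0.168, 0.696, -0.143, -0.684]
wrist_force: [0.0, 0.3, 0.2]
finger_gap: 0.0856
t 46.88 tcp [ 0.6771 -0.2658  0.033 ] gap 0.0856 F [0.  0.3 0.2] T [-0.08 -0.05  0.04]
R [[0.025, -0.428, -0.903], [0.03, -0.903, 0.429], [-0.999, -0.038, -0.009]]
r 0.1134 ang -25.0 toolang -25.4
13166
crest [ 0.9193158  -0.39352062  0.6900908  -0.2688912 ] -23.17374
```

```bash
python3 -m pendant '[[-0.03,0,0,0],[-0.05,0,0,0],[-0.05,0,0,0],[-0.05,0,0,0],[0,0,0,0]]' && python3 -m pendant '[[0,0.05,0.03,0],[0,0.05,0.03,0],[0,0.05,0.03,0],[0,0.05,0.03,0],[0,0.04,0.03,0],[0,0,0,0],[0,0,0,0]]' && python3 - <<'E'
from h import *
st();im,_=save('top','top5.png');im2,_=save('scene','scene5.png')
Q,_=cloud('top5.png');a=cloud('top0.png')
x=np.array([.9965,-.0837]);y=np.array([.0837,.9965]);O=np.array([472.5,-208.9])
hsv=cv2.cvtColor(im,cv2.COLOR_RGB2HSV);cop=(hsv[...,0]>2)&(hsv[...,0]<18)&(hsv[...,1]>80)&(Q[...,2]<.04)
L=np.stack([(Q[...,:2]*1000-O)@x,(Q[...,:2]*1000-O)@y],-1)
for k in(123,41,-41):
    m=cop&(abs(L[...,1]-k)<39.5)&(abs(L[...,0])<32)
    l=L[m];z=Q[m][:,2];print(k,m.sum(),np.round(np.percentile(l,[1,99],0),1).tolist(),np.round(np.percentile(z,[2,50,98]),4))
line('top5.png',95,125,(275,190,415,270))
for nm in('top0','top5'):
    Q,i=cloud(nm+'.png');h=cv2.cvtColor(i,cv2.COLOR_RGB2HSV);m=((h[...,0]<8)|(h[...,0]>172))&(h[...,1]>150);b=np.zeros_like(m);b[200:232,115:145]=1;p=Q[m&b];print(nm,'red',np.nanmedian(p,0))
A=im[60:330,70:470];B=im2[130:400,20:420]
cv2.imwrite('pics/c5.png',cv2.resize(np.vstack([A,B]),None,fx=1.1,fy=1.1)[:,:,::-1])
E
```

```text
t: 47.55
tool_pos: [0.6725, -0.2714, 0.2181]
orientation: [-0.169, 0.695, -0.144, -0.684]
wrist_force: [0.6, -0.0, 0.2]
finger_gap: 0.0857
t: 48.42
tool_pos: [0.4255, -0.4247, 0.2009]
orientation: [-0.17, 0.693, -0.143, -0.686]
wrist_force: [0.7, 0.4, -0.4]
finger_gap: 0.0857
t 48.42 tcp [ 0.4255 -0.4247  0.2009] gap 0.0857 F [ 0.7  0.4 -0.4] T [-0.   -0.01 -0.06]
R [[0.018, -0.432, -0.902], [0.036, -0.901, 0.432], [-0.999, -0.04, -0.001]]
123 424 [[-27.2, 87.8], [16.8, 159.8]] [0.0117 0.0252 0.0326]
41 417 [[-27.5, 7.1], [17.1, 79.5]] [0.0126 0.0251 0.0314]
-41 421 [[-26.7, -78.0], [17.3, -4.6]] [0.0118 0.0251 0.0325]
top5.png 443 rect [ 498.1 -209.8] [326.6  12.8] 85.5 z [0.0223 0.0292 0.0358]
top0 red [0.53394966 0.38253044 0.07537998]
top5 red [0.53400244 0.3819427  0.07582778]
```

View pics/c5.png

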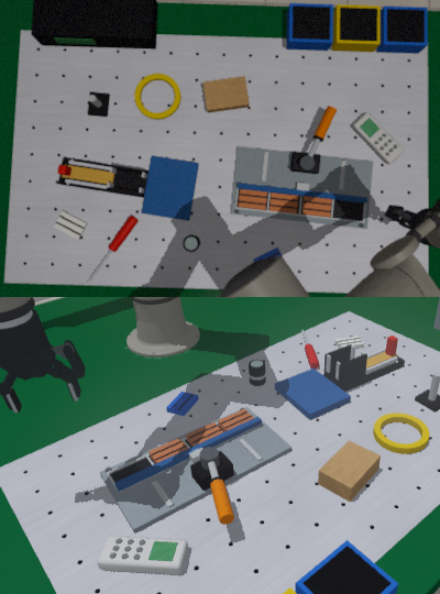

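```bash
python3 -c "
from h import *
print(robot.job_done())"
```

```text
the job is handed in; nothing more can be done
None
```

The job is done and handed in at about 48 s of the 210 s allowed; no verdict is reported.

**What I did:**
- I turned the handle anticlockwise until the clamp hit its open stop.
- The magazine held two plates, and plate4 was already in pocket2. I fed each plate out with the slide, drew the slide fully back both times, and laid the plates in the pocket next to plate4 on each side. One end pocket stays empty.
- I turned the handle clockwise to the solid stop. It clicked over at about 10–11 N, with the break-over angle estimated at 0.15–0.17 rad. I stopped there, opened the gripper and backed away.

**Last checks:**
- **Plates:** all three lie in their pockets, with tops at about 25 mm against an expected 26 mm.
- **Clamp:** the bar face is about 19 mm from the row's centre line against 20 mm when tight. The handle has sprung back to about −23° in the world frame, which matches a screw angle of 1.2 rad.
- **Slide:** its red block is within about 1 mm of where it started.
- **Bench:** the rest looks unmoved in the pictures, though I measured nothing else there. The arm partly hides the blue look-alike in the last top view, but the scene view shows it in place.

The only disagreements were a few millimetres between the top and wrist cameras on some positions, and I used the wrist's close-up readings for grasping and placing. I saw no slipping grip and no plate knocked out of place.

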